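# Load a cell into the battery tester through its sprung flap

## Task

Check the green cell for the microphone: push it upright down through the sprung flap in the top of the battery tester, and press it gently into the well until you feel it firm on the sprung contact at the bottom. Let go only there, without dropping it, and draw the fingers out so that the flap closes over it. Do not force anything, and leave the red cell and the loose cassette alone.

Things in the scene. Friction and masses are not known exactly. Their poses are not given: they have to be found in the camera images.
- cell_green: battery cell, green with a white foot and metal cap, a cylinder 15 mm in diameter and 50 mm tall, about 25 g, standing upright and loose on the worktop. Origin: centre of its underside, z up along its axis. Hold it by its top 12 to 15 mm only: lower fingertips strike the guide block in the tester.
- cell_red: the same cell in red, a bystander standing upright near the green one (the two may have changed places); origin: centre of its underside.
- cassette_1: dark audio cassette, 64 x 100 x 12 mm, lying loose on the worktop; a bystander. Origin: centre of its underside.
- tester: battery tester, grey bench box fixed to the worktop, 86 mm (its x) x 148 mm (its y) x 125 mm tall, screen and lamps on its -x face. Origin: centre of its underside, z up. Its top has a mouth from x = -20 to +32 mm and y = -60 to +60 mm, closed by an orange flap. More than 15 N between cell and tester, or 20 N between robot and tester, does damage.
- mouth (a point): point on the well's axis level with the tester's top: x = +10 mm, y = 0, z = 125 mm in the tester's frame, axes as the tester's; white ticks on the black bezel show its x and y. Fingers that close along the tester's y fit in beside the cell, if they are not opened wider than 110 mm over their backs.
- well (a point): centre of the well's mouth inside, 72 mm below point mouth (z = 53 mm): a square hole, 20 x 20 mm with a 4 mm lead-in, in a level guide block that fills the box under the flap. At its bottom, 14 to 26 mm down (z = 39 to 27 mm), is a sprung contact, set to a new height by each user, hidden and not measured: it must be felt.
- contact_lowest (a point): on the well's axis, the lowest height the contact's face can be set to (z = 27 mm in the tester's frame), not its present one. From wherever it is set, the contact yields 5 mm under a pressing cell (0.5 N at first, then 1 N more per mm), and is solid beyond. A cell is firmly seated once it has been pressed with about 3 to 5 N for a moment while held.
- flap (a joint): orange flap, 40 mm (x) by 116 mm (y), hinged along the tester's y at x = -19 mm, z = 121.5 mm. 0 rad is shut (level); grows to 1.45 as its +x edge swings down into the box. A light spring shuts it: 0.4 to 1.4 N at the edge. It leans from the -x side on fingers and cell while they are inside, and can shut over a seated cell, whose top is 36 mm or more below the tester's top.
Mind the look-alikes: they are no part of the job. There is more than one size of the tester; the job needs the larger.

How it is judged (in metres and radians):
On the way, in this order (a step that is already met when the one before it is completed fails the run):
1. the green cell is carried upright over the tester's mouth (z of cell_green in the frame of tester above 0.126 m and horizontal distance between cell_green and mouth below 0.03 m and angle between cell_green's own z axis and vertical below 0.3 rad and contact force between the fingers and cell_green above 1 N), for 0.1 s.
2. held in the fingers it has pushed the flap open and is pressed in the well onto the contact (more than 2 N) (x of cell_green in the frame of tester between 0.002 and 0.018 m and y of cell_green in the frame of tester between -0.008 and 0.008 m and z of cell_green in the frame of tester below 0.042 m and value of joint flap above 0.6 rad and contact force between cell_green and tester above 2 N and contact force between the fingers and cell_green above 1 N), for 0.2 s.
At the end, for the whole second after the job is handed in: The green cell stands in the tester's well, its axis within 8 mm of the well's axis in the tester's x and y and within 0.25 rad of upright, its underside less than 42 mm above the worktop (on the contact), at rest and released, and the flap is shut (below 0.08 rad) (x of cell_green in the frame of tester between 0.002 and 0.018 m and y of cell_green in the frame of tester between -0.008 and 0.008 m and z of cell_green in the frame of tester below 0.042 m and angle between cell_green's own z axis and vertical below 0.25 rad and value of joint flap below 0.08 rad and linear speed of cell_green below 0.02 m/s and contact force between the fingers and cell_green below 0.1 N); the robot touches nothing.
It fails at once if more than 15 N between the green cell and the tester (contact force between cell_green and tester above 15 N).
It fails at once if more than 20 N between the fingers or the rest of the arm and the tester (contact force between any of the fingers, the arm and tester above 20 N).
It fails at once if the green cell is dropped (moves faster than 0.25 m/s while not held) (contact force between the fingers and cell_green below 0.05 N and linear speed of cell_green above 0.25 m/s).
It fails at once if the red cell is moved more than 20 mm or knocked over (distance of cell_red from where it was at the start of the episode above 0.02 m or angle between cell_red's own z axis and vertical above 0.4 rad).
It fails at once if the loose cassette is moved more than 20 mm (distance of cassette_1 from where it was at the start of the episode above 0.02 m).
It also fails if it takes over 61 s, if anything falls off the work surface, if the arm or the gripper's body presses on something with over 40 N, if the wrist force passes 120 N, or if a joint passes its speed limit or range.

## Robot

A 7-joint arm with a two-finger parallel gripper is mounted at the origin on a cart in front of the work surface, level with it; the furniture and walls round the work are solid. World frame = base frame: x ahead of the robot, y to its left, z up, the work surface at z = 0. Lengths are in mm, angles in rad, forces in N, time in s.
With the tool pointing down it reaches from about 425 to 975 mm from the base axis. Payload 16.7 kg.
Tool frame: the origin (TCP) lies midway between the tips of the shut fingers; the grasp point (between the pads) lies grip_point_offset behind it (grip_point_offset is the distance from the TCP to the grasp point, in mm); z points along the fingers, y is the line along which they close (so a half turn about z gives the same grasp; the last joint's range is limited). The gripper opens to 85 mm and grips with 20 to 120 N. Pads are 22 mm wide; open, the fingers measure 114 mm over their backs; the gripper's body (76 mm by 85 mm) begins 54 mm behind the grasp point. The pads swing forward as they close: fully open they stand 13 mm farther back than shut.
Start: joints at [-1.371, 0.426, 0.074, 1.606, -0.034, 1.111, -0.067], TCP at [230.697, 634.313, 201.302] pointing down, gripper open.
Joint ranges: [-2.85, 2.85], [-0.5, 2.14], [-1.23, 1.37], [0.21, 2.46], [-1.02, 4.16], [0.16, 2.05], [-2.73, 2.73]. Speed limits (rad/s): [1.89, 1.89, 2.39, 2.39, 3.01, 3.01, 3.01].

## Interface

Orientations are given as a unit quaternion [w, x, y, z].
In Python, from cell import * gives the robot as it stands.
- The arm moves only by the tool step_arm, never from a script. Its argument "deltas" is a list of rows, each an object of numbers: "dx", "dy", "dz": the shift along the tool's x, y, z in units of 40 mm (1.0 is 40 mm); "rx", "ry", "rz": the turn, a rotation vector about the tool's x, y, z in units of 6 degrees (1.0 is 6 degrees); "hand": the closure in counts, from 0 (fully open) to 255 (shut). In form: [{"dx": .., "dy": .., "dz": .., "rx": .., "ry": .., "rz": .., "hand": ..}, ...]. A call has exactly 5 rows; each row shifts and turns the commanded pose from where the row before left it, along the tool's axes as they then stand; what a row does not reach is not made up. A row lasts 1/12 s, in which the tool goes at most 41.7 mm and 7.16 degrees, less where a joint would pass 70% of its speed; a pose out of reach is approached as far as the arm can. A call with a number of a shift or a turn outside -1 to 1 is refused whole. A call with a gripper value outside its range is refused whole. The fingers move at their own pace and stop on an object; "newtons" is the grip in N (left out, the last holds). Time passes only in rows, so rows that do not move let the fingers close, or fill a call up. It gives the time, the measured TCP pose, the force, the opening and the grip force at its end, in the units of the state.
- get_obs(): the state, without advancing time (a new reading comes with each control period).
- camera(name): name is "scene" or "top"; returns a dict with "pixels" (384x512x3 uint8, red, green, blue), "K" (3x3 intrinsics, pixels), "R" (3x3) and "t" (3): a world point X has camera coordinates R X + t. Camera axes: x right, y down, z forward; pixel columns grow to the right and rows downward; lengths in mm; the calibration is good to about 2 mm. A picture is of the moment at which its call begins. There is no depth.
- job_done(): hands the job in; it is judged then, once.
The state is a dict: "clock": time; "joints": joint angles; "joint_velocities": joint speeds; "joint_efforts": joint torques, N m; "tool_pos": TCP position; "orientation": TCP orientation; "ft_force": force on the tool from outside, world axes, zero at the start; "torque": the same for the moment, N m; "grip_width": opening from 0.0 (shut) to 1.0 (fully open); "finger_force": force on a finger pad.
Only numpy, scipy, OpenCV 4.12 (cv2) and the standard library are available. Lean on these libraries where they do the work, as an engineer would, in place of code of your own. Each camera call takes 0.05 s, during which the arm holds its last target. There are 200 camera calls.

## Working session

There is one attempt and no reset: what is moved stays moved. The work goes in short steps, Python scripts to look and compute and a tool call to move; the robot and the scene stay as the last step left them, time stands still between calls to the robot, and variables do not carry over. Pictures are saved under pics/ and viewed, at most 10 in all, crops included, and the job is handed in when it is done.

Besides the shell and the picture viewer there is one more tool, called after ">>>" by a JSON object that holds its "method" and its "body". step_arm: Moves the arm, as the interface text tells. Shifts and turns lie within -1 to 1; 1 stands for 40 mm of shift or 6 degrees of turn. Its arguments: {"type":"object","properties":{"deltas":{"type":"array"},"newtons":{"type":"number"}},"required":["deltas"]}

```bash
mkdir -p pics; ls; python3 - <<'E'
from cell import *
import cv2,numpy as np
o=get_obs(); print({k:np.round(v,3).tolist() for k,v in o.items()})
ims=[]
for n in("scene","top"):
    c=camera(n); np.savez(f"pics/{n}0.npz",**c); 
    cv2.imwrite(f"pics/{n}0.png",c["pixels"][:,:,::-1]); print(n,np.round(c["K"],1).tolist(),np.round(c["R"],3).tolist(),np.round(c["t"],1).tolist(), np.round(-c["R"].T@c["t"]))
E
```

```text
pics
{'clock': 0.0, 'joints': [-1.371, 0.427, 0.074, 1.607, -0.034, 1.111, -0.067], 'joint_velocities': [0.001, 0.001, -0.0, -0.0, 0.001, -0.001, 0.0], 'joint_efforts': [0.001, -94.979, 3.761, -46.353, 0.019, 0.01, -0.0], 'tool_pos': [230.6, 633.905, 200.619], 'orientation': [-0.0, 0.174, 0.985, -0.001], 'ft_force': [0.469, -0.641, 0.054], 'torque': [-0.011, 0.017, 0.029], 'finger_force': 0.0, 'grip_width': 1.001}
scene [[480.3, 0.0, 253.1], [0.0, 480.3, 185.5], [0.0, 0.0, 1.0]] [[0.731, -0.682, 0.01], [-0.439, -0.481, -0.759], [0.522, 0.55, -0.651]] [-428.8, 291.8, 1193.8] [-182. -809. 1003.]
top [[452.2, 0.0, 261.7], [0.0, 452.2, 190.9], [0.0, 0.0, 1.0]] [[0.003, -1.0, 0.004], [-0.986, -0.004, -0.165], [0.165, -0.003, -0.986]] [-34.3, 557.0, 1686.6] [ 270.  -26. 1756.]
```

View pics/scene0.png

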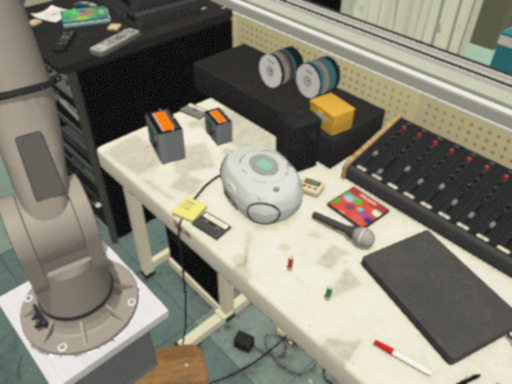

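View pics/top0.png

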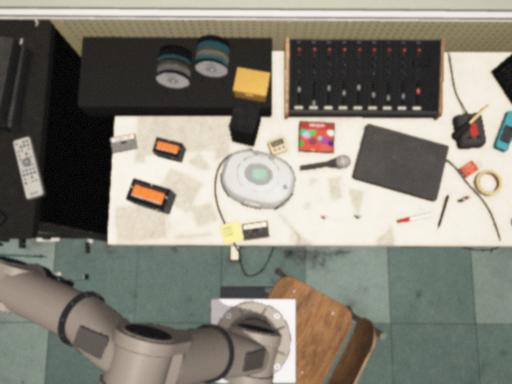

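The scene picture shows the larger tester at (165,135), a smaller look-alike at (218,125), the red cell at (290,263) and the green cell at (328,293). In the top picture they are at (150,195), (168,149), (323,216) and (357,216). The bigger box fits the description; I'll confirm that in an enlarged crop and measure.

```bash
cat > h.py <<'E'
import numpy as np,cv2
def load(n): return dict(np.load(f"pics/{n}.npz"))
def proj(c,X):
    p=(np.atleast_2d(X)@c["R"].T+c["t"])@c["K"].T; return p[:,:2]/p[:,2:]
def ray(c,uv,z):
    d=c["R"].T@np.linalg.inv(c["K"])@np.array([*uv,1.]); o=-c["R"].T@c["t"]
    return o+d*(z-o[2])/d[2]
def tri(c1,u1,c2,u2):
    A=[];b=[]
    for c,u in((c1,u1),(c2,u2)):
        d=c["R"].T@np.linalg.inv(c["K"])@np.array([*u,1.]); d/=np.linalg.norm(d); P=np.eye(3)-np.outer(d,d)
        A.append(P); b.append(P@(-c["R"].T@c["t"]))
    X=np.linalg.lstsq(np.vstack(A),np.hstack(b),rcond=None)[0]
    return X
def blobs(c,lo,hi,amin=4):
    h=cv2.cvtColor(c["pixels"],cv2.COLOR_RGB2HSV); m=cv2.inRange(h,np.array(lo),np.array(hi))
    n,l,s,ce=cv2.connectedComponentsWithStats(m)
    return [(s[i].tolist(),ce[i].round(2).tolist(),cv2.minAreaRect(np.argwhere(l==i)[:,::-1].astype(np.float32))) for i in range(1,n) if s[i,4]>=amin]
E
python3 - <<'E'
from h import *
T,S=load("top0"),load("scene0")
def crop(c,x,y,w,h,k): return cv2.resize(c["pixels"][y:y+h,x:x+w,::-1],None,fx=k,fy=k,interpolation=cv2.INTER_CUBIC)
a=np.hstack([crop(T,110,130,80,90,5),crop(S,140,90,80,90,5)])
b=np.hstack([crop(T,310,200,60,22,6.6667)[:146,:400],crop(S,280,250,60,22*1,6.6667)[:146,:400]])
b2=crop(S,280,250,60,60,4)
cv2.imwrite("pics/crop0.png",np.vstack([a,b[:, :800]]))
for n,c in(("top",T),("scene",S)):
    print(n,"orange");[print(x) for x in blobs(c,(5,150,120),(18,255,255),15)]
    print("green");[print(x) for x in blobs(c,(45,90,30),(85,255,255),3)]
    print("red");[print(x) for x in blobs(c,(0,120,60),(4,255,255),2)+blobs(c,(174,120,60),(180,255,255),2)]
E
```

```text
top orange
([233, 86, 10, 10, 42], [237.62, 92.24], ((236.7307586669922, 91.65384674072266), (12.480753898620605, 5.269651412963867), 33.690067291259766))
([256, 92, 11, 8, 42], [260.88, 96.62], ((261.27056884765625, 96.21763610839844), (6.182518482208252, 11.063454627990723), 77.47119140625))
([312, 129, 6, 8, 16], [315.62, 133.38], ((315.5076904296875, 133.3615264892578), (3.4729721546173096, 8.062257766723633), 29.744882583618164))
([300, 139, 5, 9, 18], [302.67, 143.17], ((302.0, 143.0), (8.0, 4.0), 90.0))
([156, 141, 23, 12, 157], [167.34, 146.37], ((167.2941131591797, 146.32354736328125), (22.55581283569336, 6.790997505187988), 14.03624439239502))
([471, 163, 6, 7, 17], [473.35, 166.29], ((472.7599792480469, 166.17999267578125), (7.200000286102295, 3.0), 53.13010025024414))
([462, 168, 8, 7, 37], [465.46, 171.08], ((465.5, 171.0), (6.0, 7.0), 90.0))
([132, 185, 33, 18, 326], [148.37, 192.94], ((148.25001525878906, 192.75), (32.57146072387695, 10.119288444519043), 18.434947967529297))
green
([301, 130, 4, 4, 10], [302.0, 131.0], ((301.7500305175781, 130.75001525878906), (2.12132
[... 4962 characters left out ...]
10, 7, 24], [349.54, 205.92], ((349.5, 206.0), (6.0, 9.0), 90.0))
([365, 210, 2, 2, 2], [365.5, 210.5], ((365.5, 210.5), (1.4142135381698608, 0.0), -135.0))
([356, 212, 2, 2, 3], [356.33, 212.33], ((356.2500305175781, 212.25003051757812), (0.7071067094802856, 1.4142134189605713), 45.0))
([368, 212, 3, 4, 4], [369.25, 213.5], ((369.2307434082031, 213.3461456298828), (3.605551242828369, 0.5547002553939819), 56.3099365234375))
([358, 215, 2, 2, 2], [358.5, 215.5], ((358.5, 215.5), (1.4142135381698608, 0.0), -135.0))
([361, 217, 2, 2, 2], [361.5, 217.5], ((361.5, 217.5), (1.4142135381698608, 0.0), -135.0))
([366, 223, 2, 2, 2], [366.5, 223.5], ((366.5, 223.5), (1.4142135381698608, 0.0), -135.0))
```

View pics/crop0.png

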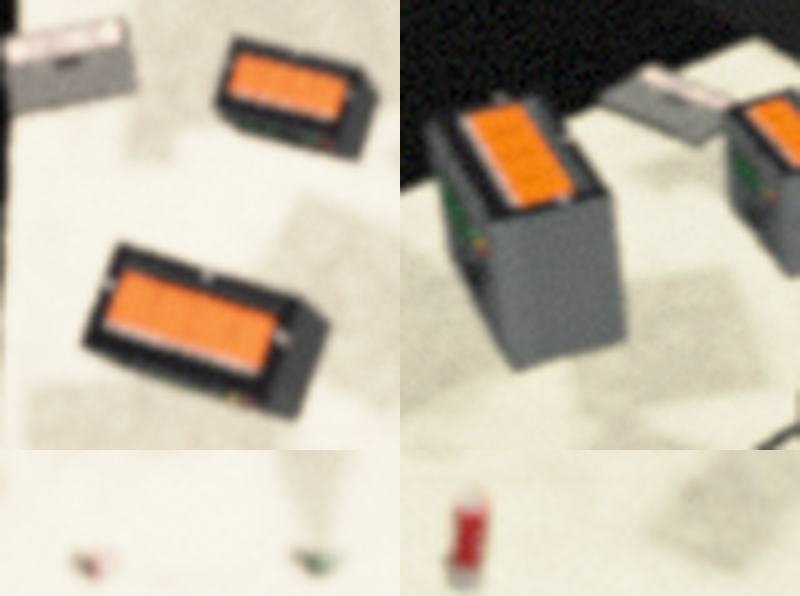

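The crop confirms the larger tester, at top (150,192), with ticks at about (131,187), (167,197) and (151,185). The smaller one at (168,146) is the look-alike. The green cell is the right-hand one, at top (357,216) and scene (328,292). I'll turn these into positions.

```bash
python3 - <<'E'
from h import *
import cell
print([n for n in dir(cell) if not n.startswith('_')], getattr(cell,'grip_point_offset',None))
T,S=load("top0"),load("scene0")
def cen(c,u,v,w,h):  # saturation-weighted centroid against the cream table
    p=cv2.cvtColor(c["pixels"],cv2.COLOR_RGB2HSV)[v:v+h,u:u+w,1].astype(float)
    p=np.clip(p-np.median(p)-25,0,None); g=np.mgrid[v:v+h,u:u+w]
    return np.array([(p*g[1]).sum(),(p*g[0]).sum()])/p.sum()
for n,a,b in(("green",(350,210,14,11),(322,285,13,15)),("red",(316,210,14,11),(284,256,12,15))):
    ut,us=cen(T,*a),cen(S,*b); X=tri(T,ut,S,us)
    print(n,ut.round(1),us.round(1),X.round(1),"res",(proj(T,X)-ut).round(1),"rayS@27",ray(S,us,27).round(1))
# tester: ticks via local maxima of brightness (low saturation) inside crop
def tick(c,u,v,r=2):
    p=c["pixels"][v-r:v+r+1,u-r:u+r+1].min(2).astype(float); p=np.clip(p-np.percentile(p,60),0,None); g=np.mgrid[v-r:v+r+1,u-r:u+r+1]
    return np.array([(p*g[1]).sum(),(p*g[0]).sum()])/p.sum()
tk=[ray(T,tick(T,*q),125) for q in((131,187),(167,197),(151,185))]
print(np.round(tk,1)); m=(tk[0]+tk[1])/2; d=tk[0]-tk[1]; print("mouth(ticks)",m.round(1),"len",np.linalg.norm(d),"yaw y-axis",np.degrees(np.arctan2(d[1],d[0])))
ot=ray(T,(148.37,192.94),121.5);os=ray(S,(164.07,120.63),121.5);print("orange top/scene",ot.round(1),os.round(1),tri(T,(148.37,192.94),S,(164.07,120.63)).round(1))
h=cv2.cvtColor(T["pixels"],cv2.COLOR_RGB2HSV); 
for c,seed in((T,(148,193)),(S,(164,121))):
    h=cv2.cvtColor(c["pixels"],cv2.COLOR_RGB2HSV);m_=cv2.inRange(h,(5,120,100),(20,255,255));n,l=cv2.connectedComponents(m_);k=l[seed[1],seed[0]]
    P=np.array([ray(c,p[::-1],121.5)[:2] for p in np.argwhere(l==k)]).astype(np.float32);r=cv2.minAreaRect(P);mo=P-P.mean(0);w,v=np.linalg.eigh(np.cov(mo.T));print(r,P.mean(0),"pca yaw",np.degrees(np.arctan2(v[1,1],v[0,1])),np.sqrt(12*w))
E
```

```text
['PlanningError', 'camera', 'get_obs', 'grip_point_offset', 'job_done'] 18.700000000000003
 ** On entry to DLASCL parameter number  4 had an illegal value
 ** On entry to DLASCL parameter number  4 had an illegal value<stdin>:8: RuntimeWarning: invalid value encountered in divide
Traceback (most recent call last):
  File "h.py", line 13, in tri
    X=np.linalg.lstsq(np.vstack(A),np.hstack(b),rcond=None)[0]
      ~~~~~~~~~~~~~~~^^^^^^^^^^^^^^^^^^^^^^^^^^^^^^^^^^^^^^
numpy.linalg.LinAlgError: SVD did not converge in Linear Least Squares
```

```bash
python3 - <<'E'
from h import *
T,S=load("top0"),load("scene0")
def cen(c,u,v,w,h,f):
    p=c["pixels"][v:v+h,u:u+w].astype(float); q=f(p)
    q=np.clip(q-np.median(q)-12,0,None); g=np.mgrid[v:v+h,u:u+w]
    return np.array([(q*g[1]).sum(),(q*g[0]).sum()])/q.sum()
G=lambda p:p[...,1]-p[...,0]; Rd=lambda p:p[...,0]-p[...,1]
for n,a,b,f in(("green",(350,210,15,12),(322,285,13,15),G),("red",(316,210,15,12),(284,256,12,15),Rd)):
    ut,us=cen(T,*a,f),cen(S,*b,f); X=tri(T,ut,S,us)
    print(n,ut.round(1),us.round(1),X.round(1),"res",(proj(T,X)-ut).round(1),"rayS@27",ray(S,us,27).round(1),"T@27",ray(T,ut,27).round(1))
def tick(c,u,v,r=2):
    p=c["pixels"][v-r:v+r+1,u-r:u+r+1].min(2).astype(float); p=np.clip(p-np.percentile(p,60),0,None); g=np.mgrid[v-r:v+r+1,u-r:u+r+1]
    return np.array([(p*g[1]).sum(),(p*g[0]).sum()])/p.sum()
tk=[ray(T,tick(T,*q),125) for q in((131,187),(167,197),(151,185))]
print(np.round(tk,1)); m=(tk[0]+tk[1])/2; d=tk[0]-tk[1]; print("mouth(ticks)",m.round(1),"len",np.linalg.norm(d),"yaw y-axis",np.degrees(np.arctan2(d[1],d[0])))
print("tri orange",tri(T,(148.37,192.94),S,(164.07,120.63)).round(1))
for c,seed in((T,(148,193)),(S,(164,121))):
    h=cv2.cvtColor(c["pixels"],cv2.COLOR_RGB2HSV);n,l=cv2.connectedComponents(cv2.inRange(h,(5,120,100),(20,255,255)));k=l[seed[1],seed[0]]
    P=np.array([ray(c,p[::-1],121.5)[:2] for p in np.argwhere(l==k)]);w,v=np.linalg.eigh(np.cov(P.T));print("orange",P.mean(0),"yaw",np.degrees(np.arctan2(v[1,1],v[0,1])),np.sqrt(12*w))
# green cell: scene+top zoom rows
E
```

```text
green [357.6 216.5] [328.3 292.4] [ 464.  -404.1   20.1] res [[ 0.3 -0.3]] rayS@27 [ 460.9 -407.8   27. ] T@27 [ 462.  -401.5   27. ]
red [323.8 217.1] [290.  262.6] [ 461.6 -273.6   22. ] res [[ 0.3 -0.4]] rayS@27 [ 460.1 -277.4   27. ] T@27 [ 459.4 -271.6   27. ]
[[560.2 452.1 125. ]
 [520.2 316.8 125. ]
 [570.7 370.9 125. ]]
mouth(ticks) [540.2 384.4 125. ] len 141.05856334412707 yaw y-axis 73.5349313151491
tri orange [535.6 383.5 117.9]
orange [535.06226804 382.93775026] yaw 72.72447931576652 [ 40.92051148 122.59172013]
orange [532.56003977 380.84224444] yaw 72.28754258291814 [ 39.51088639 126.53686444]
```

>>> {"method": "step_arm", "body": {"deltas": [{"dx": -0.4,"dy": -0.2,"dz": -0.2,"hand": 0},{"dx": -0.85,"dy": -0.37,"dz": -0.3,"hand": 0},{"dx": -0.85,"dy": -0.37,"dz": -0.3,"hand": 0},{"dx": -0.85,"dy": -0.37,"hand": 0},{"dx": -0.85,"dy": -0.37,"hand": 0}]}}

```text
schema error: expected keys dx, dy, dz, rx, ry, rz, hand
```

```bash
python3 -c "
from cell import *;o=get_obs();print(o['joints'],o['tool_pos'],o['orientation'],o['clock'])"
```

```text
[-1.37146748  0.42665774  0.07384926  1.60655033 -0.03412924  1.11082582
 -0.06712374] [230.58702451 633.94906582 200.68511602] [-7.56836108e-05  1.73563542e-01  9.84822495e-01 -5.86338103e-04] 0.1
```

All keys are required.

>>> {"method": "step_arm", "body": {"deltas": [{"dx": -0.4,"dy": -0.2,"dz": -0.2,"rx": 0,"ry": 0,"rz": 0,"hand": 0},{"dx": -0.85,"dy": -0.37,"dz": -0.3,"rx": 0,"ry": 0,"rz": 0,"hand": 0},{"dx": -0.85,"dy": -0.37,"dz": -0.3,"rx": 0,"ry": 0,"rz": 0,"hand": 0},{"dx": -0.85,"dy": -0.37,"dz": 0,"rx": 0,"ry": 0,"rz": 0,"hand": 0},{"dx": -0.85,"dy": -0.37,"dz": 0,"rx": 0,"ry": 0,"rz": 0,"hand": 0}]}}

```text
clock: 0.52
tool_pos: [352.0, 517.7, 234.1]
orientation: [0.0, 0.174, 0.985, 0.0]
ft_force: [0.7, 0.1, -0.5]
grip_width: 1.002
finger_force: 0.0
```

```bash
python3 -c "
from cell import *;o=get_obs();print(o['joints'],o['tool_pos'],o['orientation'],o['clock'])"
```

```text
[-1.17735869  0.31932175  0.12817796  1.68973574 -0.04427226  1.13430001
  0.18505723] [352.00781915 517.71073937 234.1444374 ] [1.85964286e-04 1.73531411e-01 9.84828193e-01 4.94846438e-04] 0.5167
```

>>> {"method": "step_arm", "body": {"deltas": [{"dx": -0.9,"dy": -0.4,"dz": 0,"rx": 0,"ry": 0,"rz": 0,"hand": 0},{"dx": -0.9,"dy": -0.4,"dz": 0,"rx": 0,"ry": 0,"rz": 0,"hand": 0},{"dx": -0.9,"dy": -0.4,"dz": 0,"rx": 0,"ry": 0,"rz": 0,"hand": 0},{"dx": -0.9,"dy": -0.4,"dz": 0,"rx": 0,"ry": 0,"rz": 0,"hand": 0},{"dx": -0.9,"dy": -0.4,"dz": 0,"rx": 0,"ry": 0,"rz": 0,"hand": 0}]}}

```text
clock: 0.93
tool_pos: [493.6, 380.4, 233.5]
orientation: [-0.0, 0.174, 0.985, -0.0]
ft_force: [0.8, 0.3, 0.2]
grip_width: 1.005
finger_force: 0.0
```

>>> {"method": "step_arm", "body": {"deltas": [{"dx": -0.32,"dy": -0.88,"dz": 0,"rx": 0,"ry": 0,"rz": 0,"hand": 0},{"dx": -0.32,"dy": -0.88,"dz": 0,"rx": 0,"ry": 0,"rz": 0,"hand": 0},{"dx": -0.32,"dy": -0.88,"dz": 0,"rx": 0,"ry": 0,"rz": 0,"hand": 0},{"dx": -0.32,"dy": -0.88,"dz": 0,"rx": 0,"ry": 0,"rz": 0,"hand": 0},{"dx": -0.32,"dy": -0.88,"dz": 0,"rx": 0,"ry": 0,"rz": 0,"hand": 0}]}}

```text
clock: 1.35
tool_pos: [492.0, 192.9, 233.3]
orientation: [-0.0, 0.174, 0.985, -0.0]
ft_force: [1.7, -0.5, -0.2]
grip_width: 0.997
finger_force: 0.0
```

>>> {"method": "step_arm", "body": {"deltas": [{"dx": -0.32,"dy": -0.88,"dz": 0,"rx": 0,"ry": 0,"rz": 0,"hand": 0},{"dx": -0.32,"dy": -0.88,"dz": 0,"rx": 0,"ry": 0,"rz": 0,"hand": 0},{"dx": -0.32,"dy": -0.88,"dz": 0,"rx": 0,"ry": 0,"rz": 0,"hand": 0},{"dx": -0.32,"dy": -0.88,"dz": 0,"rx": 0,"ry": 0,"rz": 0,"hand": 0},{"dx": -0.32,"dy": -0.88,"dz": 0,"rx": 0,"ry": 0,"rz": 0,"hand": 0}]}}

```text
clock: 1.77
tool_pos: [491.7, 5.8, 233.5]
orientation: [0.0, 0.174, 0.985, 0.0]
ft_force: [1.3, -0.3, -0.4]
grip_width: 1.001
finger_force: 0.0
```

```bash
python3 -c "
from cell import *;o=get_obs();print(o['joints'],o['tool_pos'],o['orientation'],o['clock'])"
```

```text
[-0.53998742  0.08612486  0.42730217  1.98823233 -0.04099737  1.07516585
  1.1271804 ] [491.66932829   5.78019595 233.47922107] [5.27574799e-06 1.73632190e-01 9.84810549e-01 2.13727363e-04] 1.7667
```

>>> {"method": "step_arm", "body": {"deltas": [{"dx": -0.22,"dy": -0.8,"dz": 0,"rx": 0,"ry": 0,"rz": 0,"hand": 0},{"dx": -0.22,"dy": -0.8,"dz": 0,"rx": 0,"ry": 0,"rz": 0,"hand": 0},{"dx": -0.22,"dy": -0.8,"dz": 0,"rx": 0,"ry": 0,"rz": 0,"hand": 0},{"dx": -0.22,"dy": -0.8,"dz": 0,"rx": 0,"ry": 0,"rz": 0,"hand": 0},{"dx": -0.22,"dy": -0.8,"dz": 0,"rx": 0,"ry": 0,"rz": 0,"hand": 0}]}}

```text
clock: 2.18
tool_pos: [478.2, -159.3, 233.5]
orientation: [0.0, 0.174, 0.985, 0.0]
ft_force: [1.1, -0.3, 0.3]
grip_width: 1.002
finger_force: 0.0
```

>>> {"method": "step_arm", "body": {"deltas": [{"dx": -0.22,"dy": -0.8,"dz": 0,"rx": 0,"ry": 0,"rz": 0,"hand": 0},{"dx": -0.22,"dy": -0.8,"dz": 0,"rx": 0,"ry": 0,"rz": 0,"hand": 0},{"dx": -0.22,"dy": -0.8,"dz": 0,"rx": 0,"ry": 0,"rz": 0,"hand": 0},{"dx": -0.22,"dy": -0.8,"dz": 0,"rx": 0,"ry": 0,"rz": 0,"hand": 0},{"dx": -0.22,"dy": -0.8,"dz": 0,"rx": 0,"ry": 0,"rz": 0,"hand": 0}]}}

```text
clock: 2.6
tool_pos: [464.9, -324.6, 233.4]
orientation: [0.0, 0.174, 0.985, 0.0]
ft_force: [0.2, 0.1, 0.4]
grip_width: 1.004
finger_force: 0.0
```

>>> {"method": "step_arm", "body": {"deltas": [{"dx": -0.3,"dy": -0.7,"dz": 0.2,"rx": 0,"ry": 0,"rz": 0,"hand": 0},{"dx": -0.3,"dy": -0.7,"dz": 0.4,"rx": 0,"ry": 0,"rz": 0,"hand": 0},{"dx": 0,"dy": -0.4,"dz": 0.5,"rx": 0,"ry": 0,"rz": 0,"hand": 0},{"dx": 0,"dy": 0,"dz": 0.5,"rx": 0,"ry": 0,"rz": 0,"hand": 0},{"dx": 0,"dy": 0,"dz": 0,"rx": 0,"ry": 0,"rz": 0,"hand": 0}]}}

```text
clock: 3.02
tool_pos: [461.0, -398.7, 165.8]
orientation: [-0.003, 0.175, 0.985, 0.001]
ft_force: [-0.2, 1.2, -0.1]
grip_width: 1.0
finger_force: 0.0
```

```bash
python3 - <<'E'
from cell import *
from h import *
o=get_obs();print(o['joints'].round(2) if hasattr(o['joints'],'round') else o['joints'],o['tool_pos'],o['orientation'],o['clock'])
for n in("scene","top"):
    c=camera(n); np.savez(f"pics/{n}1.npz",**c)
    p=proj(c,np.array([o['tool_pos'],[462,-404,0],[462,-404,50]])); print(n,p.round(1))
    if n=="scene": S=c
    else: T=c
a=cv2.resize(S["pixels"][215:315,270:370,::-1],(400,400),interpolation=cv2.INTER_CUBIC)
b=cv2.resize(T["pixels"][170:270,310:410,::-1],(400,400),interpolation=cv2.INTER_CUBIC)
cv2.imwrite("pics/v1.png",np.hstack([a,b]))
E
```

```text
[ 0.11  0.42  0.65  1.82 -0.29  1.01  2.1 ] [ 461.03459394 -398.6818079   165.81517081] [-2.58963967e-03  1.74636508e-01  9.84629330e-01  6.82468321e-04] 3.0167
scene [[332.1 253. ]
 [326.3 297.8]
 [328.5 285.5]]
top [[365.2 212.5]
 [356.8 217.3]
 [359.6 215.9]]
```

View pics/v1.png

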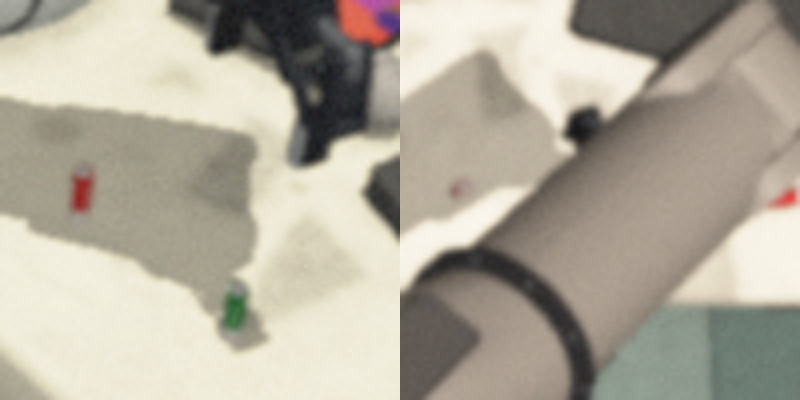

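The scene crop shows the red cell at px (290,263), the green cell at (328,293) and the fingertips at about (346,255) and (324,226), with no arm over the green cell. I'll check the fingertips against the TCP, then refine the cell position from this camera.

```bash
python3 - <<'E'
from h import *
S=load("scene1"); c=np.array([461,-398.7,0]); y=np.array([.342,.94,0])
for s in(-57,-43,43,57): print(s,[proj(S,c+s*y+[0,0,z])[0].round(1).tolist() for z in(166,179,192)])
# metal cap / white foot extents of the green cell: profile along the image column
p=S["pixels"][280:304,322:336].astype(int)
print("G-R");print((p[...,1]-p[...,0]))
print("lum");print(p.sum(2)//3)
for s in[(460,-404),(462,-404),(464,-404),(461,-408)]:
    print(s,proj(S,np.array([[*s,0],[*s,50]])).round(1).tolist())
E
```

```text
-57 [[345.0, 270.9], [345.8, 267.1], [346.6, 263.3]]
-43 [[341.8, 266.4], [342.5, 262.6], [343.3, 258.7]]
43 [[322.9, 240.2], [323.5, 236.4], [324.1, 232.6]]
57 [[320.0, 236.2], [320.6, 232.4], [321.1, 228.6]]
G-R
[[ -6  -4  -5  -6  -4  -4  -5  -7  -4  -5  -7  -5  -6  -4]
 [ -3  -6  -4  -6  -5  -6  -5  -4  -7  -6  -5  -4  -5  -4]
 [ -2  -4  -8  -4  -5  -3  -4  -6  -7  -4  -3  -5  -5  -4]
 [ -4  -6  -5  -6  -7  -2  -5  -3  -5  -5  -5  -4  -4  -3]
 [ -6  -6  -4  -5  -5  -1  -3  -4  -4  -2  -4  -5  -4  -4]
 [ -6  -5  -2  -4  -2   2   1  -2   0  -4  -4  -4  -4  -4]
 [ -2  -5  -5  -2   0   6   2   3   0   3  -4  -3  -5  -8]
 [ -6  -6  -5  -2   6  14   7   1  -1   3  -3  -4  -5  -7]
 [ -5  -5  -7  -2   8  20  17  12   7  10  -1  -4  -7  -8]
 [ -6  -4  -4   0  13  28  36  34  23  17   5  -3  -7  -7]
 [ -3  -2  -3   2  17  41  56  48  42  18   2  -3  -2  -7]
 [ -5  -7  -5   6  22  46  54  50  38  15   1  -5  -6  -6]
 [ -3  -4  -4   4  23  43  48  47  39  15  -1  -4  -7  -7]
 [ -8  -6  -3   4  21  46  48  47  39  17   0  -5  -5  -7]
 [ -5  -8  -3   5  25  46  49  47  32  11   1  -4  -5  -5]
 
[... 1431 characters left out ...]
61 121  93  84  87  79  95 114 130 135 151 176]
 [228 208 164 125 106  96  90  94 108 123 132 135 148 176]
 [226 211 174 145 132 125 118 117 127 135 138 137 148 177]
 [227 219 192 159 150 152 149 144 142 140 141 148 145 160]
 [229 224 209 178 161 158 155 149 144 143 146 143 148 153]
 [230 229 220 210 189 169 153 151 147 145 145 154 158 172]
 [232 227 231 224 212 190 166 152 150 152 160 173 187 205]
 [231 230 229 227 223 209 186 175 175 187 197 210 221 225]
 [232 230 231 230 229 222 214 210 213 218 221 227 229 230]]
(460, -404) [[325.7, 298.2], [327.9, 285.9]]
(462, -404) [[326.3, 297.8], [328.5, 285.5]]
(464, -404) [[326.8, 297.4], [329.0, 285.0]]
(461, -408) [[327.2, 299.0], [329.5, 286.7]]
```

>>> {"method": "step_arm", "body": {"deltas": [{"dx": -0.14,"dy": -0.13,"dz": 0,"rx": 0,"ry": 0,"rz": 0,"hand": 130},{"dx": 0,"dy": 0,"dz": 0.6,"rx": 0,"ry": 0,"rz": 0,"hand": 130},{"dx": 0,"dy": 0,"dz": 0.8,"rx": 0,"ry": 0,"rz": 0,"hand": 130},{"dx": 0,"dy": 0,"dz": 0.6,"rx": 0,"ry": 0,"rz": 0,"hand": 130},{"dx": 0,"dy": 0,"dz": 0.4,"rx": 0,"ry": 0,"rz": 0,"hand": 130}]}}

```text
clock: 3.53
tool_pos: [467.9, -405.0, 72.6]
orientation: [0.0, 0.173, 0.985, 0.0]
ft_force: [0.4, -0.2, 0.0]
grip_width: 0.486
finger_force: 0.0
```

>>> {"method": "step_arm", "body": {"deltas": [{"dx": 0,"dy": 0,"dz": 0,"rx": 0,"ry": 0,"rz": 0,"hand": 130},{"dx": 0,"dy": 0,"dz": 0,"rx": 0,"ry": 0,"rz": 0,"hand": 130},{"dx": 0,"dy": 0,"dz": 0,"rx": 0,"ry": 0,"rz": 0,"hand": 130},{"dx": 0,"dy": 0,"dz": 0,"rx": 0,"ry": 0,"rz": 0,"hand": 130},{"dx": 0,"dy": 0,"dz": 0,"rx": 0,"ry": 0,"rz": 0,"hand": 130}]}}

```text
clock: 3.95
tool_pos: [467.9, -405.9, 74.8]
orientation: [0.001, 0.173, 0.985, -0.0]
ft_force: [-0.4, -0.0, -0.7]
grip_width: 0.488
finger_force: 0.0
```

```bash
python3 - <<'E'
from cell import *
from h import *
o=get_obs();print(o['tool_pos'],o['orientation'],o['clock'],o['grip_width'])
S=camera("scene"); np.savez("pics/scene2.npz",**S)
print(proj(S,np.array([o['tool_pos'],[464.5,-405.5,0],[464.5,-405.5,50]])).round(1))
cv2.imwrite("pics/v2.png",cv2.resize(S["pixels"][240:315,290:370,::-1],(640,600),interpolation=cv2.INTER_CUBIC))
E
```

```text
[ 467.89569361 -405.93699151   74.77170837] [ 1.00775541e-03  1.73416516e-01  9.84848014e-01 -2.93725769e-04] 3.95 0.48761878987510465
[[331.8 278.2]
 [327.4 297.6]
 [329.6 285.3]]
```

View pics/v2.png

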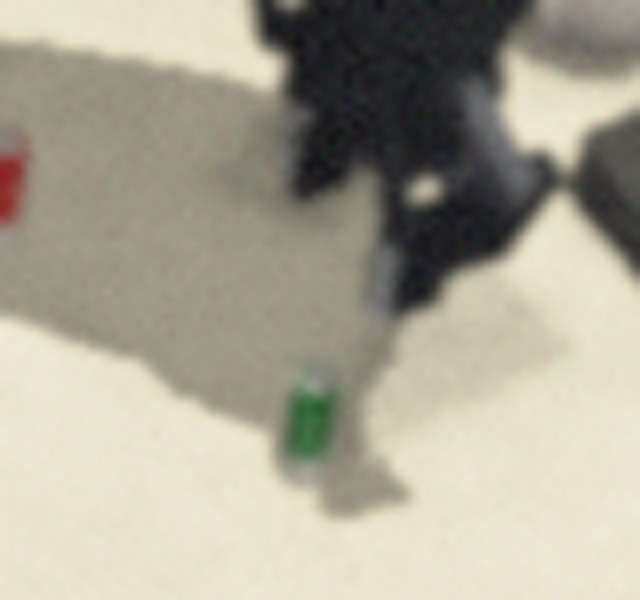

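The crop shows the straddling fingers' tips at px (327,264) and (339,280), with the green cell at (329,292). I'll go lower with the fingers wider, where parallax no longer matters.

>>> {"method": "step_arm", "body": {"deltas": [{"dx": 0.08,"dy": -0.02,"dz": 0,"rx": 0,"ry": 0,"rz": 0,"hand": 60},{"dx": 0,"dy": 0,"dz": 0.15,"rx": 0,"ry": 0,"rz": 0,"hand": 60},{"dx": 0,"dy": 0,"dz": 0.3,"rx": 0,"ry": 0,"rz": 0,"hand": 60},{"dx": 0,"dy": 0,"dz": 0.3,"rx": 0,"ry": 0,"rz": 0,"hand": 60},{"dx": 0,"dy": 0,"dz": 0,"rx": 0,"ry": 0,"rz": 0,"hand": 60}]}}

```text
clock: 4.42
tool_pos: [462.6, -404.0, 40.3]
orientation: [-0.002, 0.173, 0.985, 0.001]
ft_force: [-1.0, 1.5, -0.6]
grip_width: 0.767
finger_force: 0.0
```

```bash
python3 - <<'E'
from cell import *
from h import *
o=get_obs();print(o['tool_pos'],o['orientation'],o['clock'],o['grip_width'])
S=camera("scene"); np.savez("pics/scene3.npz",**S)
print(proj(S,np.array([o['tool_pos'],[464.5,-405.5,0],[464.5,-405.5,50]])).round(1))
T=load("top0"); print("start TCP in top0",proj(T,np.array([[230.6,633.9,200.6],[230.6+20,633.9+54,213],[230.6-20,633.9-54,213]])).round(1))
a=cv2.resize(S["pixels"][245:310,295:360,::-1],(400,400),interpolation=cv2.INTER_CUBIC)
b=cv2.resize(T["pixels"][215:285,40:110,::-1],(400,400),interpolation=cv2.INTER_CUBIC)
cv2.imwrite("pics/v3.png",np.hstack([a,b]))
E
```

```text
[ 462.63100448 -403.99492023   40.28746608] [-1.68942470e-03  1.73435198e-01  9.84843592e-01  6.90968390e-04] 4.4167 0.7666512075021564
[[328.2 287.8]
 [327.4 297.6]
 [329.6 285.3]]
start TCP in top0 [[ 64.  278.1]
 [ 46.7 272.1]
 [ 78.1 284.4]]
```

View pics/v3.png

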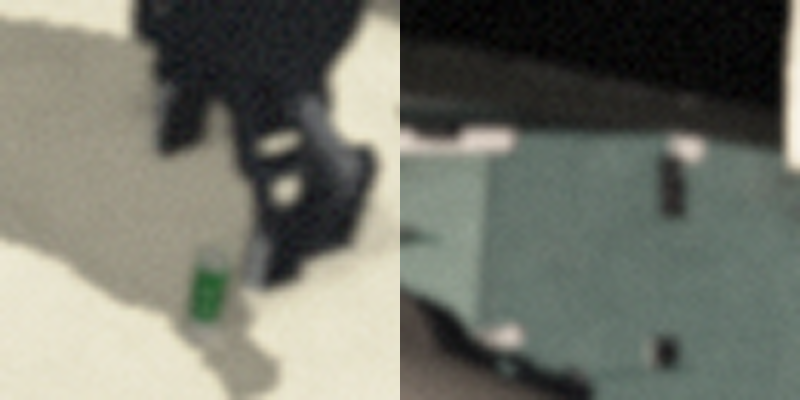

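```bash
python3 - <<'E'
from h import *
S=load("scene3"); c=np.array([462.6,-404,0]); y=np.array([.342,.94,0]); x=np.array([-.94,.342,0])
for s in(-45,-33,33,45):
  for w in (-11,11): print(s,w,[proj(S,c+s*y+w*x+[0,0,z])[0].round(1).tolist() for z in(40,48,56)])
# dark mask lower outline
p=S["pixels"][255:300,312:352].max(2); 
m=(p<80)
for col in range(40): 
    r=np.flatnonzero(m[:,col]); print(312+col, 255+r.max() if len(r) else None,end="; ")
E
```

```text
-45 -11 [[341.5, 300.4], [341.9, 298.4], [342.3, 296.4]]
-45 11 [[333.6, 303.4], [333.9, 301.4], [334.4, 299.3]]
-33 -11 [[338.9, 296.6], [339.3, 294.6], [339.8, 292.6]]
-33 11 [[331.0, 299.5], [331.4, 297.5], [331.8, 295.5]]
33 -11 [[325.5, 276.7], [325.8, 274.7], [326.1, 272.6]]
33 11 [[317.8, 279.4], [318.1, 277.3], [318.4, 275.3]]
45 -11 [[323.1, 273.2], [323.4, 271.2], [323.8, 269.2]]
45 11 [[315.5, 275.8], [315.8, 273.8], [316.1, 271.8]]
312 None; 313 None; 314 None; 315 None; 316 None; 317 None; 318 None; 319 None; 320 257; 321 269; 322 269; 323 269; 324 268; 325 268; 326 268; 327 267; 328 264; 329 261; 330 261; 331 262; 332 264; 333 269; 334 272; 335 273; 336 276; 337 282; 338 290; 339 290; 340 290; 341 290; 342 289; 343 287; 344 286; 345 286; 346 285; 347 285; 348 284; 349 284; 350 284; 351 283;
```

```bash
python3 - <<'E'
from cell import *
from h import *
o=get_obs();print(o['tool_pos'],o['joints'])
S=camera("scene"); T=camera("top")
c=np.array([463.7,-405.2,43.3]); y=np.array([.342,.94,0]); x=np.array([-.94,.342,0]); z=np.array([0,0,1.])
def draw(C,u,v,w,k):
    im=cv2.resize(C["pixels"][v:v+w,u:u+w,::-1],None,fx=k,fy=k,interpolation=cv2.INTER_CUBIC)
    def L(ps,col):
        q=((proj(C,np.array(ps))-[u-.5,v-.5])*k).astype(np.int32); cv2.polylines(im,[q],True,col,1)
    for h,(a,b) in((73,(38,42.5)),(150,(38,42.5))):
      for aa,bb in((a,b),):
        L([c+z*h+s*aa*x+t*bb*y for s,t in((1,1),(1,-1),(-1,-1),(-1,1))],(0,0,255))
    for s in(-1,1): L([c+z*9+s*33*y+a*11*x+z*q for a,q in((-1,0),(1,0),(1,30),(-1,30))],(0,255,255))
    L([c+z*-43,c+z*150],(255,0,0))
    return im
cv2.imwrite("pics/v4.png",np.hstack([draw(S,275,200,100,4),draw(T,310,160,100,4)]))
E
```

```text
[ 462.84200016 -404.424235     41.35480867] [ 0.19675676  0.577892    0.55785338  1.89307555 -0.41791726  0.79131402
  2.20379644]
```

View pics/v4.png

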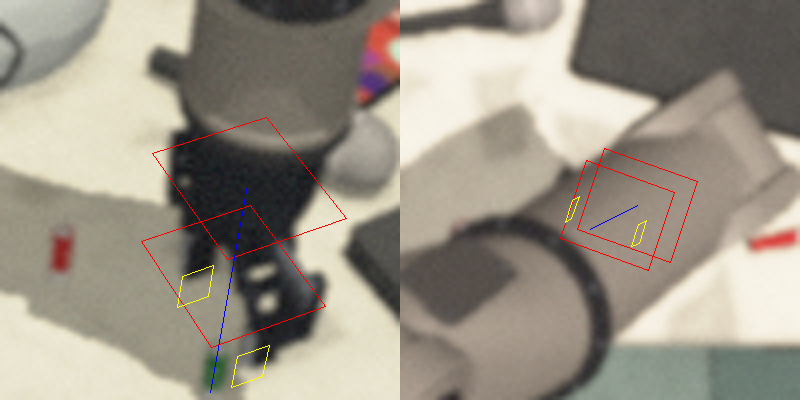

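The overlay shows the real fingertips about 5 px higher than modelled, with the columns agreeing. One view can't separate a height offset from a depth offset, so I'll settle it by a light touch on the table with the fingers open around the cell.

>>> {"method": "step_arm", "body": {"deltas": [{"dx": 0,"dy": 0,"dz": 0.2,"rx": 0,"ry": 0,"rz": 0,"hand": 0},{"dx": 0,"dy": 0,"dz": 0.4,"rx": 0,"ry": 0,"rz": 0,"hand": 0},{"dx": 0,"dy": 0,"dz": 0.3,"rx": 0,"ry": 0,"rz": 0,"hand": 0},{"dx": 0,"dy": 0,"dz": 0.2,"rx": 0,"ry": 0,"rz": 0,"hand": 0},{"dx": 0,"dy": 0,"dz": 0,"rx": 0,"ry": 0,"rz": 0,"hand": 0}]}}

```text
clock: 4.98
tool_pos: [462.9, -404.5, -2.5]
orientation: [-0.001, 0.174, 0.985, 0.0]
ft_force: [-0.0, 0.3, -1.1]
grip_width: 1.0
finger_force: 0.0
```

>>> {"method": "step_arm", "body": {"deltas": [{"dx": 0,"dy": 0,"dz": 0.1,"rx": 0,"ry": 0,"rz": 0,"hand": 0},{"dx": 0,"dy": 0,"dz": 0.1,"rx": 0,"ry": 0,"rz": 0,"hand": 0},{"dx": 0,"dy": 0,"dz": 0,"rx": 0,"ry": 0,"rz": 0,"hand": 0},{"dx": 0,"dy": 0,"dz": 0,"rx": 0,"ry": 0,"rz": 0,"hand": 0},{"dx": 0,"dy": 0,"dz": 0,"rx": 0,"ry": 0,"rz": 0,"hand": 0}]}}

```text
clock: 5.4
tool_pos: [464.0, -405.3, -8.3]
orientation: [0.0, 0.174, 0.985, -0.0]
ft_force: [-0.2, 0.6, 0.4]
grip_width: 1.0
finger_force: 0.0
```

>>> {"method": "step_arm", "body": {"deltas": [{"dx": 0,"dy": 0,"dz": 0.07,"rx": 0,"ry": 0,"rz": 0,"hand": 0},{"dx": 0,"dy": 0,"dz": 0,"rx": 0,"ry": 0,"rz": 0,"hand": 0},{"dx": 0,"dy": 0,"dz": 0,"rx": 0,"ry": 0,"rz": 0,"hand": 0},{"dx": 0,"dy": 0,"dz": 0,"rx": 0,"ry": 0,"rz": 0,"hand": 0},{"dx": 0,"dy": 0,"dz": 0,"rx": 0,"ry": 0,"rz": 0,"hand": 0}]}}

```text
clock: 5.82
tool_pos: [463.9, -405.2, -11.4]
orientation: [0.0, 0.174, 0.985, -0.0]
ft_force: [0.1, 0.2, -0.2]
grip_width: 1.0
finger_force: 0.0
```

>>> {"method": "step_arm", "body": {"deltas": [{"dx": 0,"dy": 0,"dz": 0.05,"rx": 0,"ry": 0,"rz": 0,"hand": 0},{"dx": 0,"dy": 0,"dz": 0,"rx": 0,"ry": 0,"rz": 0,"hand": 0},{"dx": 0,"dy": 0,"dz": 0,"rx": 0,"ry": 0,"rz": 0,"hand": 0},{"dx": 0,"dy": 0,"dz": 0,"rx": 0,"ry": 0,"rz": 0,"hand": 0},{"dx": 0,"dy": 0,"dz": 0,"rx": 0,"ry": 0,"rz": 0,"hand": 0}]}}

```text
clock: 6.23
tool_pos: [463.8, -405.2, -13.5]
orientation: [-0.0, 0.174, 0.985, -0.0]
ft_force: [-0.3, 0.3, 0.1]
grip_width: 0.999
finger_force: 0.0
```

>>> {"method": "step_arm", "body": {"deltas": [{"dx": 0,"dy": 0,"dz": 0.05,"rx": 0,"ry": 0,"rz": 0,"hand": 0},{"dx": 0,"dy": 0,"dz": 0,"rx": 0,"ry": 0,"rz": 0,"hand": 0},{"dx": 0,"dy": 0,"dz": 0,"rx": 0,"ry": 0,"rz": 0,"hand": 0},{"dx": 0,"dy": 0,"dz": 0,"rx": 0,"ry": 0,"rz": 0,"hand": 0},{"dx": 0,"dy": 0,"dz": 0,"rx": 0,"ry": 0,"rz": 0,"hand": 0}]}}

```text
clock: 6.65
tool_pos: [463.8, -405.2, -15.5]
orientation: [-0.0, 0.174, 0.985, -0.0]
ft_force: [0.5, 0.4, -0.1]
grip_width: 0.998
finger_force: 0.0
```

```bash
python3 - <<'E'
from cell import *
from h import *
o=get_obs();print(o['tool_pos'],o['ft_force'])
S=camera("scene"); np.savez("pics/scene5.npz",**S)
c=np.array([463.7,-405.2,0]); y=np.array([.342,.94,0]); x=np.array([-.94,.342,0])
im=cv2.resize(S["pixels"][240:320,290:370,::-1],(600,600),interpolation=cv2.INTER_CUBIC)
for s in(-42.5,42.5):
    q=((proj(S,np.array([c+s*y+a*11*x+[0,0,h] for a,h in((-1,0),(1,0),(1,25),(-1,25))]))-[289.5,239.5])*7.5).astype(np.int32); cv2.polylines(im,[q],True,(0,255,255),1)
cv2.imwrite("pics/v5.png",im)
E
```

```text
[ 463.78233288 -405.22244789  -15.45238179] [ 0.5082191   0.3757577  -0.13348127]
```

View pics/v5.png

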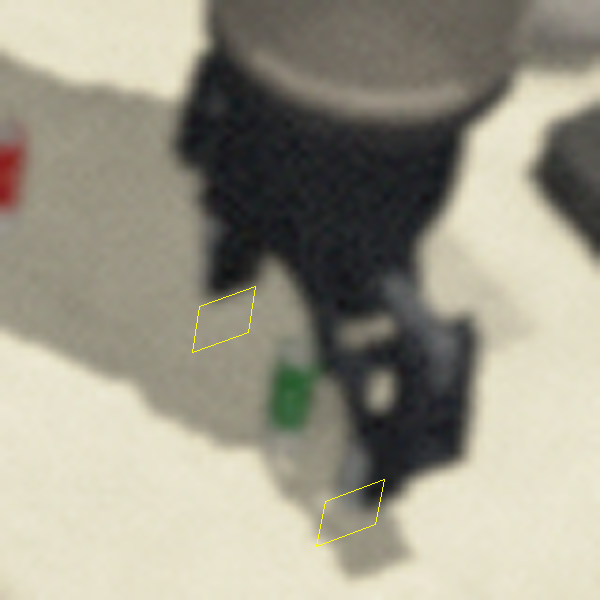

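There was no contact at TCP z = −15.5, and the picture shows both tips, at px (320,279) and (338,307), still well above the table. The true tips are therefore about 27 mm higher than the reported TCP implies, while x and y are right (the cell sits midway between the fingers). I'll keep lowering to find the real table height by feel.

>>> {"method": "step_arm", "body": {"deltas": [{"dx": 0,"dy": 0,"dz": 0.1,"rx": 0,"ry": 0,"rz": 0,"hand": 0},{"dx": 0,"dy": 0,"dz": 0.1,"rx": 0,"ry": 0,"rz": 0,"hand": 0},{"dx": 0,"dy": 0,"dz": 0.08,"rx": 0,"ry": 0,"rz": 0,"hand": 0},{"dx": 0,"dy": 0,"dz": 0.04,"rx": 0,"ry": 0,"rz": 0,"hand": 0},{"dx": 0,"dy": 0,"dz": 0,"rx": 0,"ry": 0,"rz": 0,"hand": 0}]}}

```text
clock: 7.12
tool_pos: [463.4, -405.0, -28.9]
orientation: [-0.0, 0.174, 0.985, 0.0]
ft_force: [0.3, -0.2, -0.4]
grip_width: 1.004
finger_force: 0.0
```

>>> {"method": "step_arm", "body": {"deltas": [{"dx": 0,"dy": 0,"dz": 0.03,"rx": 0,"ry": 0,"rz": 0,"hand": 0},{"dx": 0,"dy": 0,"dz": 0.03,"rx": 0,"ry": 0,"rz": 0,"hand": 0},{"dx": 0,"dy": 0,"dz": 0,"rx": 0,"ry": 0,"rz": 0,"hand": 0},{"dx": 0,"dy": 0,"dz": 0,"rx": 0,"ry": 0,"rz": 0,"hand": 0},{"dx": 0,"dy": 0,"dz": 0,"rx": 0,"ry": 0,"rz": 0,"hand": 0}]}}

```text
clock: 7.53
tool_pos: [463.9, -405.2, -30.6]
orientation: [0.0, 0.174, 0.985, -0.0]
ft_force: [0.4, 0.2, 0.4]
grip_width: 1.003
finger_force: 0.0
```

```bash
cat > tips.py <<'E'
from cell import *
from h import *
def run(tag,cx=463.8,cy=-405.2,s=42.5):
    S=camera("scene"); np.savez(f"pics/{tag}.npz",**S)
    p=S["pixels"].max(2); m=(p<85)
    c=np.array([cx,cy,0.]); y=np.array([.342,.94,0])
    for sg in(-1,1):
        for z in (0,10,20,30,40):
            q=proj(S,c+sg*(s+5)*y+[0,0,z])[0]; u=int(round(q[0])); 
            if z in(0,20,40): print(sg,z,q.round(1),"dark bottom at cols",[(k,int(np.flatnonzero(m[int(q[1])-25:int(q[1])+12,k]).max()+int(q[1])-25) if m[int(q[1])-25:int(q[1])+12,k].any() else None) for k in range(u-3,u+5)])
if __name__=="__main__":
    import sys; run(sys.argv[1])
E
python3 tips.py scene6
```

```text
-1 0 [336.7 312.5] dark bottom at cols [(334, 294), (335, 297), (336, 302), (337, 310), (338, 310), (339, 310), (340, 310), (341, 309)]
-1 20 [337.7 307.7] dark bottom at cols [(335, 297), (336, 302), (337, 310), (338, 310), (339, 310), (340, 310), (341, 309), (342, 308)]
-1 40 [338.8 302.7] dark bottom at cols [(336, 302), (337, 310), (338, 310), (339, 310), (340, 310), (341, 309), (342, 308), (343, 307)]
1 0 [318.  283.7] dark bottom at cols [(315, 266), (316, 271), (317, 282), (318, 282), (319, 282), (320, 282), (321, 281), (322, 281)]
1 20 [318.7 278.8] dark bottom at cols [(316, 271), (317, 282), (318, 282), (319, 282), (320, 282), (321, 281), (322, 281), (323, 280)]
1 40 [319.5 273.8] dark bottom at cols [(316, 271), (317, 282), (318, 282), (319, 282), (320, 282), (321, 281), (322, 281), (323, 280)]
```

>>> {"method": "step_arm", "body": {"deltas": [{"dx": 0,"dy": 0,"dz": 0.04,"rx": 0,"ry": 0,"rz": 0,"hand": 0},{"dx": 0,"dy": 0,"dz": 0.04,"rx": 0,"ry": 0,"rz": 0,"hand": 0},{"dx": 0,"dy": 0,"dz": 0.02,"rx": 0,"ry": 0,"rz": 0,"hand": 0},{"dx": 0,"dy": 0,"dz": 0,"rx": 0,"ry": 0,"rz": 0,"hand": 0},{"dx": 0,"dy": 0,"dz": 0,"rx": 0,"ry": 0,"rz": 0,"hand": 0}]}}

```text
clock: 8.0
tool_pos: [463.8, -405.2, -34.8]
orientation: [-0.0, 0.174, 0.985, 0.0]
ft_force: [-0.7, 0.1, 0.1]
grip_width: 1.002
finger_force: 0.0
```

>>> {"method": "step_arm", "body": {"deltas": [{"dx": 0,"dy": 0,"dz": 0.03,"rx": 0,"ry": 0,"rz": 0,"hand": 0},{"dx": 0,"dy": 0,"dz": 0.02,"rx": 0,"ry": 0,"rz": 0,"hand": 0},{"dx": 0,"dy": 0,"dz": 0,"rx": 0,"ry": 0,"rz": 0,"hand": 0},{"dx": 0,"dy": 0,"dz": 0,"rx": 0,"ry": 0,"rz": 0,"hand": 0},{"dx": 0,"dy": 0,"dz": 0,"rx": 0,"ry": 0,"rz": 0,"hand": 0}]}}

```text
clock: 8.42
tool_pos: [463.8, -405.2, -36.7]
orientation: [-0.0, 0.174, 0.985, -0.0]
ft_force: [-0.7, 0.0, 0.5]
grip_width: 1.004
finger_force: 0.0
```

>>> {"method": "step_arm", "body": {"deltas": [{"dx": 0,"dy": 0,"dz": 0.03,"rx": 0,"ry": 0,"rz": 0,"hand": 0},{"dx": 0,"dy": 0,"dz": 0,"rx": 0,"ry": 0,"rz": 0,"hand": 0},{"dx": 0,"dy": 0,"dz": 0.02,"rx": 0,"ry": 0,"rz": 0,"hand": 0},{"dx": 0,"dy": 0,"dz": 0,"rx": 0,"ry": 0,"rz": 0,"hand": 0},{"dx": 0,"dy": 0,"dz": 0,"rx": 0,"ry": 0,"rz": 0,"hand": 0}]}}

```text
clock: 8.83
tool_pos: [463.7, -405.1, -38.7]
orientation: [-0.0, 0.174, 0.985, 0.0]
ft_force: [-0.4, 0.2, -0.4]
grip_width: 0.998
finger_force: 0.0
```

>>> {"method": "step_arm", "body": {"deltas": [{"dx": 0,"dy": 0,"dz": 0.02,"rx": 0,"ry": 0,"rz": 0,"hand": 0},{"dx": 0,"dy": 0,"dz": 0,"rx": 0,"ry": 0,"rz": 0,"hand": 0},{"dx": 0,"dy": 0,"dz": 0.02,"rx": 0,"ry": 0,"rz": 0,"hand": 0},{"dx": 0,"dy": 0,"dz": 0,"rx": 0,"ry": 0,"rz": 0,"hand": 0},{"dx": 0,"dy": 0,"dz": 0,"rx": 0,"ry": 0,"rz": 0,"hand": 0}]}}

```text
clock: 9.25
tool_pos: [463.8, -405.1, -40.3]
orientation: [-0.0, 0.174, 0.985, 0.0]
ft_force: [0.4, 0.2, 0.9]
grip_width: 1.001
finger_force: 0.0
```

```bash
python3 tips.py scene7
```

```text
-1 0 [336.7 312.5] dark bottom at cols [(334, 298), (335, 302), (336, 305), (337, 312), (338, 313), (339, 312), (340, 312), (341, 311)]
-1 20 [337.7 307.7] dark bottom at cols [(335, 302), (336, 305), (337, 312), (338, 313), (339, 312), (340, 312), (341, 311), (342, 310)]
-1 40 [338.8 302.7] dark bottom at cols [(336, 305), (337, 312), (338, 313), (339, 312), (340, 312), (341, 311), (342, 310), (343, 309)]
1 0 [318.  283.7] dark bottom at cols [(315, 268), (316, 274), (317, 284), (318, 284), (319, 284), (320, 284), (321, 283), (322, 283)]
1 20 [318.7 278.8] dark bottom at cols [(316, 274), (317, 284), (318, 284), (319, 284), (320, 284), (321, 283), (322, 283), (323, 282)]
1 40 [319.5 273.8] dark bottom at cols [(316, 274), (317, 284), (318, 284), (319, 284), (320, 284), (321, 283), (322, 283), (323, 282)]
```

>>> {"method": "step_arm", "body": {"deltas": [{"dx": 0,"dy": 0,"dz": 0.02,"rx": 0,"ry": 0,"rz": 0,"hand": 0},{"dx": 0,"dy": 0,"dz": 0,"rx": 0,"ry": 0,"rz": 0,"hand": 0},{"dx": 0,"dy": 0,"dz": 0.02,"rx": 0,"ry": 0,"rz": 0,"hand": 0},{"dx": 0,"dy": 0,"dz": 0,"rx": 0,"ry": 0,"rz": 0,"hand": 0},{"dx": 0,"dy": 0,"dz": 0,"rx": 0,"ry": 0,"rz": 0,"hand": 0}]}}

```text
clock: 9.72
tool_pos: [463.8, -405.2, -41.9]
orientation: [-0.0, 0.174, 0.985, 0.0]
ft_force: [-0.3, -0.2, 0.7]
grip_width: 0.999
finger_force: 0.0
```

>>> {"method": "step_arm", "body": {"deltas": [{"dx": 0,"dy": 0,"dz": 0.02,"rx": 0,"ry": 0,"rz": 0,"hand": 0},{"dx": 0,"dy": 0,"dz": 0,"rx": 0,"ry": 0,"rz": 0,"hand": 0},{"dx": 0,"dy": 0,"dz": 0.02,"rx": 0,"ry": 0,"rz": 0,"hand": 0},{"dx": 0,"dy": 0,"dz": 0,"rx": 0,"ry": 0,"rz": 0,"hand": 0},{"dx": 0,"dy": 0,"dz": 0,"rx": 0,"ry": 0,"rz": 0,"hand": 0}]}}

```text
clock: 10.13
tool_pos: [463.9, -405.2, -43.1]
orientation: [0.0, 0.174, 0.985, 0.0]
ft_force: [-2.1, 2.1, 8.4]
grip_width: 0.998
finger_force: 4.4
```

Contact came at reported z ≈ −42.5. The open tips should have touched at −13, so the reported TCP reads 29.5 mm low. To put the tips at about 36–37 mm I need reported z ≈ 6.5.

>>> {"method": "step_arm", "body": {"deltas": [{"dx": 0.04,"dy": 0,"dz": -0.16,"rx": 0,"ry": 0,"rz": 0,"hand": 0},{"dx": 0,"dy": 0,"dz": -0.4,"rx": 0,"ry": 0,"rz": 0,"hand": 0},{"dx": 0,"dy": 0,"dz": -0.4,"rx": 0,"ry": 0,"rz": 0,"hand": 0},{"dx": 0,"dy": 0,"dz": -0.3,"rx": 0,"ry": 0,"rz": 0,"hand": 0},{"dx": 0,"dy": 0,"dz": 0,"rx": 0,"ry": 0,"rz": 0,"hand": 0}]}}

```text
clock: 10.55
tool_pos: [463.3, -405.6, 9.5]
orientation: [0.001, 0.174, 0.985, -0.001]
ft_force: [0.5, -0.9, -0.5]
grip_width: 0.999
finger_force: 0.0
```

>>> {"method": "step_arm", "body": {"deltas": [{"dx": 0,"dy": 0,"dz": 0,"rx": 0,"ry": 0,"rz": 0,"hand": 120},{"dx": 0,"dy": 0,"dz": 0,"rx": 0,"ry": 0,"rz": 0,"hand": 150},{"dx": 0,"dy": 0,"dz": 0,"rx": 0,"ry": 0,"rz": 0,"hand": 165},{"dx": 0,"dy": 0,"dz": 0,"rx": 0,"ry": 0,"rz": 0,"hand": 180},{"dx": 0,"dy": 0,"dz": 0,"rx": 0,"ry": 0,"rz": 0,"hand": 190}], "newtons": 20}}

```text
clock: 10.97
tool_pos: [462.0, -404.5, 6.4]
orientation: [-0.0, 0.174, 0.985, 0.0]
ft_force: [0.5, -0.4, -0.1]
grip_width: 0.294
finger_force: 0.0
```

```bash
python3 - <<'E'
from cell import *
from h import *
o=get_obs();print(o['tool_pos'],o['grip_width'],o['finger_force'])
S=camera("scene"); np.savez("pics/scene8.npz",**S)
cv2.imwrite("pics/v8.png",cv2.resize(S["pixels"][250:315,295:360,::-1],(585,585),interpolation=cv2.INTER_CUBIC))
E
```

```text
[ 461.99416754 -404.54469112    6.41942621] 0.294008841608244 0.0
```

View pics/v8.png

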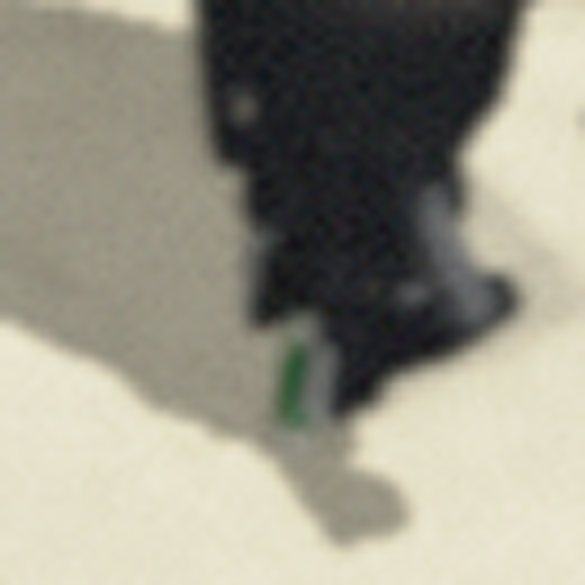

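The cell stands between the pads, upright, at px (328,292). The pads are about 2.5 mm off centre across, so I'll nudge the tool, raise it 1.5 mm and close gently.

>>> {"method": "step_arm", "body": {"deltas": [{"dx": 0.06,"dy": 0,"dz": -0.04,"rx": 0,"ry": 0,"rz": 0,"hand": 190},{"dx": 0,"dy": 0,"dz": 0,"rx": 0,"ry": 0,"rz": 0,"hand": 200},{"dx": 0,"dy": 0,"dz": 0,"rx": 0,"ry": 0,"rz": 0,"hand": 205},{"dx": 0,"dy": 0,"dz": 0,"rx": 0,"ry": 0,"rz": 0,"hand": 210},{"dx": 0,"dy": 0,"dz": 0,"rx": 0,"ry": 0,"rz": 0,"hand": 215}], "newtons": 20}}

```text
clock: 11.43
tool_pos: [460.1, -403.9, 8.6]
orientation: [0.0, 0.174, 0.985, -0.0]
ft_force: [0.3, -0.9, 0.5]
grip_width: 0.157
finger_force: 14.5
```

>>> {"method": "step_arm", "body": {"deltas": [{"dx": 0,"dy": 0,"dz": 0,"rx": 0,"ry": 0,"rz": 0,"hand": 220},{"dx": 0,"dy": 0,"dz": 0,"rx": 0,"ry": 0,"rz": 0,"hand": 240},{"dx": 0,"dy": 0,"dz": 0,"rx": 0,"ry": 0,"rz": 0,"hand": 255},{"dx": 0,"dy": 0,"dz": 0,"rx": 0,"ry": 0,"rz": 0,"hand": 255},{"dx": 0,"dy": 0,"dz": 0,"rx": 0,"ry": 0,"rz": 0,"hand": 255}], "newtons": 20}}

```text
clock: 11.85
tool_pos: [460.1, -403.9, 8.6]
orientation: [0.0, 0.174, 0.985, -0.0]
ft_force: [0.1, 0.3, 3.9]
grip_width: 0.159
finger_force: 19.7
```

>>> {"method": "step_arm", "body": {"deltas": [{"dx": 0,"dy": 0,"dz": -0.3,"rx": 0,"ry": 0,"rz": 0,"hand": 255},{"dx": 0,"dy": 0,"dz": -0.8,"rx": 0,"ry": 0,"rz": 0,"hand": 255},{"dx": 0,"dy": 0,"dz": -1,"rx": 0,"ry": 0,"rz": 0,"hand": 255},{"dx": 0,"dy": 0,"dz": -1,"rx": 0,"ry": 0,"rz": 0,"hand": 255},{"dx": 0,"dy": 0,"dz": -1,"rx": 0,"ry": 0,"rz": 0,"hand": 255}], "newtons": 30}}

```text
clock: 12.27
tool_pos: [459.3, -403.8, 174.9]
orientation: [-0.0, 0.174, 0.985, -0.0]
ft_force: [1.3, -0.5, 0.0]
grip_width: 0.152
finger_force: 29.3
```

>>> {"method": "step_arm", "body": {"deltas": [{"dx": 0.1,"dy": 0.3,"dz": 0,"rx": 0,"ry": 0,"rz": 0,"hand": 255},{"dx": 0.2,"dy": 0.7,"dz": 0,"rx": 0,"ry": 0,"rz": 0,"hand": 255},{"dx": 0.2,"dy": 0.8,"dz": 0,"rx": 0,"ry": 0,"rz": 0,"hand": 255},{"dx": 0.2,"dy": 0.8,"dz": 0,"rx": 0,"ry": 0,"rz": 0,"hand": 255},{"dx": 0.2,"dy": 0.8,"dz": 0,"rx": 0,"ry": 0,"rz": 0,"hand": 255}]}}

```text
clock: 12.68
tool_pos: [472.3, -262.4, 173.1]
orientation: [0.0, 0.174, 0.985, 0.0]
ft_force: [1.0, 0.0, 0.5]
grip_width: 0.148
finger_force: 29.3
```

>>> {"method": "step_arm", "body": {"deltas": [{"dx": 0.22,"dy": 0.8,"dz": 0,"rx": 0,"ry": 0,"rz": 0,"hand": 255},{"dx": 0.22,"dy": 0.8,"dz": 0,"rx": 0,"ry": 0,"rz": 0,"hand": 255},{"dx": 0.22,"dy": 0.8,"dz": 0,"rx": 0,"ry": 0,"rz": 0,"hand": 255},{"dx": 0.22,"dy": 0.8,"dz": 0,"rx": 0,"ry": 0,"rz": 0,"hand": 255},{"dx": 0.22,"dy": 0.8,"dz": 0,"rx": 0,"ry": 0,"rz": 0,"hand": 255}]}}

```text
clock: 13.1
tool_pos: [485.7, -96.8, 173.2]
orientation: [0.0, 0.174, 0.985, 0.0]
ft_force: [0.7, -0.0, -0.9]
grip_width: 0.149
finger_force: 29.3
```

>>> {"method": "step_arm", "body": {"deltas": [{"dx": 0.22,"dy": 0.8,"dz": 0,"rx": 0,"ry": 0,"rz": 0,"hand": 255},{"dx": 0.22,"dy": 0.8,"dz": 0,"rx": 0,"ry": 0,"rz": 0,"hand": 255},{"dx": 0.22,"dy": 0.8,"dz": 0,"rx": 0,"ry": 0,"rz": 0,"hand": 255},{"dx": 0.22,"dy": 0.8,"dz": 0,"rx": 0,"ry": 0,"rz": 0,"hand": 255},{"dx": 0.2,"dy": 0.8,"dz": 0,"rx": 0,"ry": 0,"rz": 0,"hand": 255}]}}

```text
clock: 13.52
tool_pos: [499.8, 68.3, 173.3]
orientation: [0.0, 0.174, 0.985, 0.0]
ft_force: [1.8, -0.9, -0.9]
grip_width: 0.149
finger_force: 29.3
```

>>> {"method": "step_arm", "body": {"deltas": [{"dx": 0.19,"dy": 0.85,"dz": 0,"rx": 0,"ry": 0,"rz": 0,"hand": 255},{"dx": 0.19,"dy": 0.85,"dz": 0,"rx": 0,"ry": 0,"rz": 0,"hand": 255},{"dx": 0.19,"dy": 0.85,"dz": 0,"rx": 0,"ry": 0,"rz": 0,"hand": 255},{"dx": 0.19,"dy": 0.85,"dz": 0,"rx": 0,"ry": 0,"rz": 0,"hand": 255},{"dx": 0.19,"dy": 0.85,"dz": 0,"rx": 0,"ry": 0,"rz": 0,"hand": 255}]}}

```text
clock: 13.93
tool_pos: [522.4, 241.1, 173.2]
orientation: [0.0, 0.174, 0.985, 0.0]
ft_force: [0.2, -0.2, -0.2]
grip_width: 0.152
finger_force: 29.3
```

>>> {"method": "step_arm", "body": {"deltas": [{"dx": 0.17,"dy": 0.9,"dz": 0,"rx": 0,"ry": 0,"rz": 0,"hand": 255},{"dx": 0.17,"dy": 0.9,"dz": 0,"rx": 0,"ry": 0,"rz": 0,"hand": 255},{"dx": 0.17,"dy": 0.9,"dz": 0,"rx": 0,"ry": 0,"rz": 0,"hand": 255},{"dx": 0.17,"dy": 0.5,"dz": 0,"rx": 0,"ry": 0,"rz": 0,"hand": 255},{"dx": 0.07,"dy": 0.25,"dz": 0,"rx": 0,"ry": 0,"rz": 0,"hand": 255}]}}

```text
clock: 14.35
tool_pos: [540.6, 383.1, 172.6]
orientation: [-0.0, 0.172, 0.985, 0.0]
ft_force: [-0.2, -0.1, -0.4]
grip_width: 0.152
finger_force: 29.3
```

>>> {"method": "step_arm", "body": {"deltas": [{"dx": 0,"dy": 0,"dz": 0,"rx": 0,"ry": 0,"rz": -0.47,"hand": 255},{"dx": 0,"dy": 0,"dz": 0,"rx": 0,"ry": 0,"rz": 0,"hand": 255},{"dx": 0,"dy": 0,"dz": 0,"rx": 0,"ry": 0,"rz": 0,"hand": 255},{"dx": 0,"dy": 0,"dz": 0,"rx": 0,"ry": 0,"rz": 0,"hand": 255},{"dx": 0,"dy": 0,"dz": 0,"rx": 0,"ry": 0,"rz": 0,"hand": 255}]}}

```text
clock: 14.77
tool_pos: [541.8, 378.7, 172.9]
orientation: [0.0, 0.15, 0.989, 0.0]
ft_force: [-0.5, 0.5, -0.7]
grip_width: 0.152
finger_force: 29.3
```

```bash
python3 - <<'E'
from cell import *
from h import *
o=get_obs();print(o['tool_pos'],o['orientation'],o['ft_force'],o['clock'])
S=camera("scene"); T=camera("top"); np.savez("pics/scene9.npz",**S); np.savez("pics/top9.npz",**T)
zb=o['tool_pos'][2]-8.4; xy=o['tool_pos'][:2]
for n,c in(("scene",S),("top",T)):
    print(n,"cell bottom/top/green centre",proj(c,np.array([[*xy,zb],[*xy,zb+50],[*xy,zb+22]])).round(1).tolist())
    for b in blobs(c,(45,80,30),(85,255,255),4): 
        if 120<b[1][0]<200 and 60<b[1][1]<240: print(b[:2])
a=cv2.resize(S["pixels"][85:165,125:205,::-1],(400,400),interpolation=cv2.INTER_CUBIC)
b=cv2.resize(T["pixels"][150:230,110:190,::-1],(400,400),interpolation=cv2.INTER_CUBIC)
cv2.imwrite("pics/v9.png",np.hstack([a,b]))
E
```

```text
[541.75755909 378.66251123 172.89809395] [1.01620273e-04 1.50289163e-01 9.88642076e-01 4.46225368e-05] [-0.46724876  0.54415177 -0.68298281] 14.7667
scene cell bottom/top/green centre [[165.1, 108.5], [163.4, 95.1], [164.3, 102.7]]
([163, 101, 6, 5, 21], [165.38, 103.1])
([149, 127, 5, 10, 17], [150.82, 131.88])
top cell bottom/top/green centre [[146.5, 189.3], [143.0, 186.8], [145.0, 188.2]]
```

View pics/v9.png

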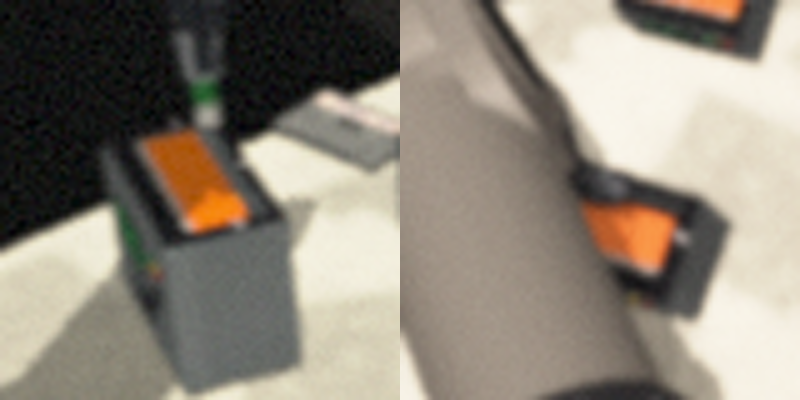

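Scene crop: the green cell is held upright over the flap at px (165,103), with a white foot. The orange flap is still shut, centred at about (164,121). I'll compute the lateral offset to the ticks in the same camera.

```bash
python3 - <<'E'
from h import *
S0,S=load("scene0"),load("scene9"); o=np.array([541.2,378.9,172.9]); zb=164.5
x=np.array([.956,-.292,0]);yv=np.array([.292,.956,0]); perp=np.array([.855,-.519,0])
def tick(c,u,v,r=2):
    p=c["pixels"][v-r:v+r+1,u-r:u+r+1].min(2).astype(float); p=np.clip(p-np.percentile(p,60),0,None); g=np.mgrid[v-r:v+r+1,u-r:u+r+1]
    return np.array([(p*g[1]).sum(),(p*g[0]).sum()])/p.sum()
for c,nm in((S0,"s0"),(S,"s9")):
    t=[tick(c,172,130),tick(c,160,109)]; X=[ray(c,q,125) for q in t]; m=(X[0]+X[1])/2
    print(nm,np.round(t,1).tolist(),np.round(X,1).tolist(),np.linalg.norm(X[0]-X[1]).round(1),"mouth",m.round(1),"x,y along",(m@x).round(1),(m@yv).round(1),"perp",(m@perp).round(1))
p=S["pixels"][98:112,158:174].astype(int)
print((p[...,1]-p[...,0])); print(p.sum(2)//3)
g=np.clip(p[...,1]-p[...,0]-15,0,None); w=g[2:7]; uc=(w*np.arange(158,174)).sum()/w.sum(); vc=(w.sum(1)*np.arange(100,105)).sum()/w.sum(); print(uc,vc)
X=ray(S,(uc,vc),zb+22); print("cell",X.round(1),"along x,y",(X@x).round(1),(X@yv).round(1),"perp",(X@perp).round(1)); print("TCP x,y",o@x,o@yv)
E
```

```text
s0 [[172.6, 130.0], [159.8, 109.7]] [[517.9, 310.3, 125.0], [557.9, 440.2, 125.0]] 135.9 mouth [537.9 375.2 125. ] x,y along 404.7 515.8 perp 265.2
s9 [[172.5, 130.0], [159.8, 109.9]] [[517.5, 310.2, 125.0], [557.1, 439.1, 125.0]] 134.9 mouth [537.3 374.7 125. ] x,y along 404.2 515.1 perp 264.9
[[ -6  -8   3   1   2   2   3   3   4  -1   2   3   2   2  -6   6]
 [ -5   2   4   3   4   0  -1   6   4   5   2   4   3   2  -2  -6]
 [  4   5   0   2   3   3   9  11  14  10   9  -1  -1   0   1  -2]
 [  7  -7   0   3   3  16  24  32  28  27  17  -1  -4   6  12   4]
 [ -2  -2   0   5  11  28  39  48  48  41  24  12   3   1   3  -5]
 [ -1   7   5   1  11  33  46  54  53  45  27  10   7   2   0  -3]
 [  1   1  -1   1   9  28  44  55  48  38  24  13  -2   1   0  -4]
 [  3  -3   1  -3  10  16  27  31  33  22  15   6   3   2   4   3]
 [ -1   5  -5   2  -3   8   9   8  13   8   6   5   1   2  -4  -3]
 [ -4   2  -3   1   0   0   1   2   0  -2   0  -1   1   8   0   1]
 [  2  -3  -1  -6   1   0  -1  -3  -3  -5  -4  -1   2  -4   2   8]
 [ -4  -5  -2   0  -3  -3  -4  -2  -3  -5  -3  -1   3   7  -1  -7]

[... 494 characters left out ...]
5  60  62  57  50  33  22  11  17  16   8]
 [ 21  22  23  23  22  42  53  59  67  62  50  35  21  18  20  18]
 [ 26   9  19  18  19  37  68  86  93  89  73  44  22  20  15  20]
 [ 16  17   2  20  23  52  88 118 126 118  94  60  21   6  24  22]
 [ 21  18  21  16  29  61 103 140 153 144 113  63  28  17  17  10]
 [ 29  42  36  26  24  62 112 146 160 148 117  70  31  13  21  13]
 [ 34  60  62  44  36  63 104 138 147 139 111  69  27  10  18  11]
 [ 43  62  71  65  57  69  92 109 111 105  82  45  18  20  11   4]
 [ 60  71  79  72  81  86  89  91  88  78  60  37  26  16  20  20]]
165.4181459566075 102.80473372781066
cell [543.8 375.6 186.5] along x,y 410.2 517.9 perp 270.0
TCP x,y 406.7484 520.2588
```

Same-camera comparison puts the cell about 4–5 mm too far in tester +x, with y good. I'll shift dx by +0.1 (4 mm toward tester −x) and start down.

>>> {"method": "step_arm", "body": {"deltas": [{"dx": 0.1,"dy": 0,"dz": 0,"rx": 0,"ry": 0,"rz": 0,"hand": 255},{"dx": 0,"dy": 0,"dz": 0.2,"rx": 0,"ry": 0,"rz": 0,"hand": 255},{"dx": 0,"dy": 0,"dz": 0.3,"rx": 0,"ry": 0,"rz": 0,"hand": 255},{"dx": 0,"dy": 0,"dz": 0.2,"rx": 0,"ry": 0,"rz": 0,"hand": 255},{"dx": 0,"dy": 0,"dz": 0,"rx": 0,"ry": 0,"rz": 0,"hand": 255}]}}

```text
clock: 15.28
tool_pos: [536.5, 379.9, 141.7]
orientation: [-0.001, 0.149, 0.989, -0.001]
ft_force: [-0.6, 1.1, -1.9]
grip_width: 0.151
finger_force: 29.3
```

>>> {"method": "step_arm", "body": {"deltas": [{"dx": 0,"dy": 0,"dz": 0.2,"rx": 0,"ry": 0,"rz": 0,"hand": 255},{"dx": 0,"dy": 0,"dz": 0.2,"rx": 0,"ry": 0,"rz": 0,"hand": 255},{"dx": 0,"dy": 0,"dz": 0.2,"rx": 0,"ry": 0,"rz": 0,"hand": 255},{"dx": 0,"dy": 0,"dz": 0.2,"rx": 0,"ry": 0,"rz": 0,"hand": 255},{"dx": 0,"dy": 0,"dz": 0,"rx": 0,"ry": 0,"rz": 0,"hand": 255}]}}

```text
clock: 15.7
tool_pos: [537.1, 380.2, 110.6]
orientation: [-0.001, 0.149, 0.989, -0.001]
ft_force: [1.1, 0.6, -0.3]
grip_width: 0.152
finger_force: 29.5
```

>>> {"method": "step_arm", "body": {"deltas": [{"dx": 0,"dy": 0,"dz": 0.2,"rx": 0,"ry": 0,"rz": 0,"hand": 255},{"dx": 0,"dy": 0,"dz": 0.2,"rx": 0,"ry": 0,"rz": 0,"hand": 255},{"dx": 0,"dy": 0,"dz": 0.2,"rx": 0,"ry": 0,"rz": 0,"hand": 255},{"dx": 0,"dy": 0,"dz": 0.2,"rx": 0,"ry": 0,"rz": 0,"hand": 255},{"dx": 0,"dy": 0,"dz": 0,"rx": 0,"ry": 0,"rz": 0,"hand": 255}]}}

```text
clock: 16.12
tool_pos: [537.0, 380.1, 78.5]
orientation: [-0.001, 0.149, 0.989, -0.001]
ft_force: [0.5, -0.5, -3.1]
grip_width: 0.156
finger_force: 29.3
```

>>> {"method": "step_arm", "body": {"deltas": [{"dx": 0,"dy": 0,"dz": 0.1,"rx": 0,"ry": 0,"rz": 0,"hand": 255},{"dx": 0,"dy": 0,"dz": 0.1,"rx": 0,"ry": 0,"rz": 0,"hand": 255},{"dx": 0,"dy": 0,"dz": 0.05,"rx": 0,"ry": 0,"rz": 0,"hand": 255},{"dx": 0,"dy": 0,"dz": 0.05,"rx": 0,"ry": 0,"rz": 0,"hand": 255},{"dx": 0,"dy": 0,"dz": 0,"rx": 0,"ry": 0,"rz": 0,"hand": 255}]}}

```text
clock: 16.53
tool_pos: [537.7, 380.7, 68.2]
orientation: [-0.0, 0.149, 0.989, -0.0]
ft_force: [1.9, 0.6, -0.9]
grip_width: 0.154
finger_force: 29.4
```

>>> {"method": "step_arm", "body": {"deltas": [{"dx": 0,"dy": 0,"dz": 0.04,"rx": 0,"ry": 0,"rz": 0,"hand": 255},{"dx": 0,"dy": 0,"dz": 0.04,"rx": 0,"ry": 0,"rz": 0,"hand": 255},{"dx": 0,"dy": 0,"dz": 0.04,"rx": 0,"ry": 0,"rz": 0,"hand": 255},{"dx": 0,"dy": 0,"dz": 0,"rx": 0,"ry": 0,"rz": 0,"hand": 255},{"dx": 0,"dy": 0,"dz": 0,"rx": 0,"ry": 0,"rz": 0,"hand": 255}]}}

```text
clock: 16.95
tool_pos: [537.8, 380.7, 63.7]
orientation: [0.0, 0.149, 0.989, 0.0]
ft_force: [1.9, -0.7, 0.0]
grip_width: 0.144
finger_force: 30.1
```

>>> {"method": "step_arm", "body": {"deltas": [{"dx": 0,"dy": 0,"dz": 0.03,"rx": 0,"ry": 0,"rz": 0,"hand": 255},{"dx": 0,"dy": 0,"dz": 0,"rx": 0,"ry": 0,"rz": 0,"hand": 255},{"dx": 0,"dy": 0,"dz": 0.03,"rx": 0,"ry": 0,"rz": 0,"hand": 255},{"dx": 0,"dy": 0,"dz": 0,"rx": 0,"ry": 0,"rz": 0,"hand": 255},{"dx": 0,"dy": 0,"dz": 0,"rx": 0,"ry": 0,"rz": 0,"hand": 255}]}}

```text
clock: 17.37
tool_pos: [537.7, 380.7, 61.3]
orientation: [-0.0, 0.149, 0.989, -0.0]
ft_force: [1.0, 0.4, 0.3]
grip_width: 0.146
finger_force: 30.0
```

>>> {"method": "step_arm", "body": {"deltas": [{"dx": 0,"dy": 0,"dz": 0.02,"rx": 0,"ry": 0,"rz": 0,"hand": 255},{"dx": 0,"dy": 0,"dz": 0,"rx": 0,"ry": 0,"rz": 0,"hand": 255},{"dx": 0,"dy": 0,"dz": 0.02,"rx": 0,"ry": 0,"rz": 0,"hand": 255},{"dx": 0,"dy": 0,"dz": 0,"rx": 0,"ry": 0,"rz": 0,"hand": 255},{"dx": 0,"dy": 0,"dz": 0,"rx": 0,"ry": 0,"rz": 0,"hand": 255}]}}

```text
clock: 17.78
tool_pos: [537.7, 380.7, 59.6]
orientation: [-0.0, 0.149, 0.989, -0.0]
ft_force: [0.8, -0.2, 0.7]
grip_width: 0.149
finger_force: 30.0
```

>>> {"method": "step_arm", "body": {"deltas": [{"dx": 0,"dy": 0,"dz": 0.02,"rx": 0,"ry": 0,"rz": 0,"hand": 255},{"dx": 0,"dy": 0,"dz": 0,"rx": 0,"ry": 0,"rz": 0,"hand": 255},{"dx": 0,"dy": 0,"dz": 0.02,"rx": 0,"ry": 0,"rz": 0,"hand": 255},{"dx": 0,"dy": 0,"dz": 0,"rx": 0,"ry": 0,"rz": 0,"hand": 255},{"dx": 0,"dy": 0,"dz": 0,"rx": 0,"ry": 0,"rz": 0,"hand": 255}]}}

```text
clock: 18.2
tool_pos: [537.7, 380.6, 58.0]
orientation: [-0.0, 0.149, 0.989, -0.0]
ft_force: [0.5, -0.4, 0.5]
grip_width: 0.149
finger_force: 30.0
```

>>> {"method": "step_arm", "body": {"deltas": [{"dx": 0,"dy": 0,"dz": 0.02,"rx": 0,"ry": 0,"rz": 0,"hand": 255},{"dx": 0,"dy": 0,"dz": 0,"rx": 0,"ry": 0,"rz": 0,"hand": 255},{"dx": 0,"dy": 0,"dz": 0.02,"rx": 0,"ry": 0,"rz": 0,"hand": 255},{"dx": 0,"dy": 0,"dz": 0,"rx": 0,"ry": 0,"rz": 0,"hand": 255},{"dx": 0,"dy": 0,"dz": 0,"rx": 0,"ry": 0,"rz": 0,"hand": 255}]}}

```text
clock: 18.62
tool_pos: [537.7, 380.7, 56.4]
orientation: [-0.0, 0.149, 0.989, -0.0]
ft_force: [0.9, 0.8, -0.2]
grip_width: 0.151
finger_force: 30.0
```

>>> {"method": "step_arm", "body": {"deltas": [{"dx": 0,"dy": 0,"dz": 0.02,"rx": 0,"ry": 0,"rz": 0,"hand": 255},{"dx": 0,"dy": 0,"dz": 0,"rx": 0,"ry": 0,"rz": 0,"hand": 255},{"dx": 0,"dy": 0,"dz": 0.02,"rx": 0,"ry": 0,"rz": 0,"hand": 255},{"dx": 0,"dy": 0,"dz": 0,"rx": 0,"ry": 0,"rz": 0,"hand": 255},{"dx": 0,"dy": 0,"dz": 0,"rx": 0,"ry": 0,"rz": 0,"hand": 255}]}}

```text
clock: 19.03
tool_pos: [537.7, 380.7, 54.8]
orientation: [-0.0, 0.149, 0.989, -0.0]
ft_force: [1.7, 0.3, -0.3]
grip_width: 0.152
finger_force: 30.0
```

In the well, with no lateral force. I'll continue down, feeling for the contact.

>>> {"method": "step_arm", "body": {"deltas": [{"dx": 0,"dy": 0,"dz": 0.04,"rx": 0,"ry": 0,"rz": 0,"hand": 255},{"dx": 0,"dy": 0,"dz": 0,"rx": 0,"ry": 0,"rz": 0,"hand": 255},{"dx": 0,"dy": 0,"dz": 0.04,"rx": 0,"ry": 0,"rz": 0,"hand": 255},{"dx": 0,"dy": 0,"dz": 0,"rx": 0,"ry": 0,"rz": 0,"hand": 255},{"dx": 0,"dy": 0,"dz": 0,"rx": 0,"ry": 0,"rz": 0,"hand": 255}]}}

```text
clock: 19.45
tool_pos: [537.7, 380.6, 51.5]
orientation: [-0.0, 0.149, 0.989, -0.0]
ft_force: [1.9, -1.0, -1.9]
grip_width: 0.155
finger_force: 30.2
```

>>> {"method": "step_arm", "body": {"deltas": [{"dx": 0,"dy": 0,"dz": 0.02,"rx": 0,"ry": 0,"rz": 0,"hand": 255},{"dx": 0,"dy": 0,"dz": 0,"rx": 0,"ry": 0,"rz": 0,"hand": 255},{"dx": 0,"dy": 0,"dz": 0.02,"rx": 0,"ry": 0,"rz": 0,"hand": 255},{"dx": 0,"dy": 0,"dz": 0,"rx": 0,"ry": 0,"rz": 0,"hand": 255},{"dx": 0,"dy": 0,"dz": 0,"rx": 0,"ry": 0,"rz": 0,"hand": 255}]}}

```text
clock: 19.87
tool_pos: [537.7, 380.7, 50.1]
orientation: [-0.0, 0.149, 0.989, -0.0]
ft_force: [1.2, -0.1, -0.2]
grip_width: 0.15
finger_force: 30.0
```

>>> {"method": "step_arm", "body": {"deltas": [{"dx": 0,"dy": 0,"dz": 0.02,"rx": 0,"ry": 0,"rz": 0,"hand": 255},{"dx": 0,"dy": 0,"dz": 0,"rx": 0,"ry": 0,"rz": 0,"hand": 255},{"dx": 0,"dy": 0,"dz": 0.02,"rx": 0,"ry": 0,"rz": 0,"hand": 255},{"dx": 0,"dy": 0,"dz": 0,"rx": 0,"ry": 0,"rz": 0,"hand": 255},{"dx": 0,"dy": 0,"dz": 0,"rx": 0,"ry": 0,"rz": 0,"hand": 255}]}}

```text
clock: 20.28
tool_pos: [537.7, 380.7, 48.4]
orientation: [-0.0, 0.149, 0.989, -0.0]
ft_force: [0.1, -0.3, -0.3]
grip_width: 0.149
finger_force: 30.0
```

>>> {"method": "step_arm", "body": {"deltas": [{"dx": 0,"dy": 0,"dz": 0.02,"rx": 0,"ry": 0,"rz": 0,"hand": 255},{"dx": 0,"dy": 0,"dz": 0,"rx": 0,"ry": 0,"rz": 0,"hand": 255},{"dx": 0,"dy": 0,"dz": 0.02,"rx": 0,"ry": 0,"rz": 0,"hand": 255},{"dx": 0,"dy": 0,"dz": 0,"rx": 0,"ry": 0,"rz": 0,"hand": 255},{"dx": 0,"dy": 0,"dz": 0,"rx": 0,"ry": 0,"rz": 0,"hand": 255}]}}

```text
clock: 20.7
tool_pos: [537.7, 380.6, 46.8]
orientation: [-0.0, 0.149, 0.989, -0.0]
ft_force: [0.7, -0.8, -0.6]
grip_width: 0.152
finger_force: 30.0
```

>>> {"method": "step_arm", "body": {"deltas": [{"dx": 0,"dy": 0,"dz": 0.02,"rx": 0,"ry": 0,"rz": 0,"hand": 255},{"dx": 0,"dy": 0,"dz": 0,"rx": 0,"ry": 0,"rz": 0,"hand": 255},{"dx": 0,"dy": 0,"dz": 0.02,"rx": 0,"ry": 0,"rz": 0,"hand": 255},{"dx": 0,"dy": 0,"dz": 0,"rx": 0,"ry": 0,"rz": 0,"hand": 255},{"dx": 0,"dy": 0,"dz": 0,"rx": 0,"ry": 0,"rz": 0,"hand": 255}]}}

```text
clock: 21.12
tool_pos: [537.7, 380.7, 45.2]
orientation: [-0.0, 0.149, 0.989, -0.0]
ft_force: [1.3, -1.1, 0.1]
grip_width: 0.153
finger_force: 30.0
```

>>> {"method": "step_arm", "body": {"deltas": [{"dx": 0,"dy": 0,"dz": 0.02,"rx": 0,"ry": 0,"rz": 0,"hand": 255},{"dx": 0,"dy": 0,"dz": 0,"rx": 0,"ry": 0,"rz": 0,"hand": 255},{"dx": 0,"dy": 0,"dz": 0.02,"rx": 0,"ry": 0,"rz": 0,"hand": 255},{"dx": 0,"dy": 0,"dz": 0,"rx": 0,"ry": 0,"rz": 0,"hand": 255},{"dx": 0,"dy": 0,"dz": 0,"rx": 0,"ry": 0,"rz": 0,"hand": 255}]}}

```text
clock: 21.53
tool_pos: [537.7, 380.7, 43.7]
orientation: [-0.0, 0.149, 0.989, -0.0]
ft_force: [1.6, 0.4, 0.5]
grip_width: 0.149
finger_force: 30.0
```

>>> {"method": "step_arm", "body": {"deltas": [{"dx": 0,"dy": 0,"dz": 0.02,"rx": 0,"ry": 0,"rz": 0,"hand": 255},{"dx": 0,"dy": 0,"dz": 0,"rx": 0,"ry": 0,"rz": 0,"hand": 255},{"dx": 0,"dy": 0,"dz": 0.02,"rx": 0,"ry": 0,"rz": 0,"hand": 255},{"dx": 0,"dy": 0,"dz": 0,"rx": 0,"ry": 0,"rz": 0,"hand": 255},{"dx": 0,"dy": 0,"dz": 0,"rx": 0,"ry": 0,"rz": 0,"hand": 255}]}}

```text
clock: 21.95
tool_pos: [537.7, 380.7, 42.0]
orientation: [-0.0, 0.149, 0.989, -0.0]
ft_force: [0.7, -1.0, -0.5]
grip_width: 0.151
finger_force: 30.0
```

>>> {"method": "step_arm", "body": {"deltas": [{"dx": 0,"dy": 0,"dz": 0.02,"rx": 0,"ry": 0,"rz": 0,"hand": 255},{"dx": 0,"dy": 0,"dz": 0,"rx": 0,"ry": 0,"rz": 0,"hand": 255},{"dx": 0,"dy": 0,"dz": 0.02,"rx": 0,"ry": 0,"rz": 0,"hand": 255},{"dx": 0,"dy": 0,"dz": 0,"rx": 0,"ry": 0,"rz": 0,"hand": 255},{"dx": 0,"dy": 0,"dz": 0,"rx": 0,"ry": 0,"rz": 0,"hand": 255}]}}

```text
clock: 22.37
tool_pos: [537.8, 380.7, 40.5]
orientation: [0.0, 0.149, 0.989, 0.0]
ft_force: [0.7, -0.2, 1.0]
grip_width: 0.148
finger_force: 30.1
```

>>> {"method": "step_arm", "body": {"deltas": [{"dx": 0,"dy": 0,"dz": 0.02,"rx": 0,"ry": 0,"rz": 0,"hand": 255},{"dx": 0,"dy": 0,"dz": 0,"rx": 0,"ry": 0,"rz": 0,"hand": 255},{"dx": 0,"dy": 0,"dz": 0.02,"rx": 0,"ry": 0,"rz": 0,"hand": 255},{"dx": 0,"dy": 0,"dz": 0,"rx": 0,"ry": 0,"rz": 0,"hand": 255},{"dx": 0,"dy": 0,"dz": 0,"rx": 0,"ry": 0,"rz": 0,"hand": 255}]}}

```text
clock: 22.78
tool_pos: [537.8, 380.7, 38.9]
orientation: [0.0, 0.149, 0.989, -0.0]
ft_force: [1.7, -0.5, 2.7]
grip_width: 0.149
finger_force: 30.2
```

The contact is being felt (1.0, then 2.7 N). Smaller steps now.

>>> {"method": "step_arm", "body": {"deltas": [{"dx": 0,"dy": 0,"dz": 0.02,"rx": 0,"ry": 0,"rz": 0,"hand": 255},{"dx": 0,"dy": 0,"dz": 0,"rx": 0,"ry": 0,"rz": 0,"hand": 255},{"dx": 0,"dy": 0,"dz": 0,"rx": 0,"ry": 0,"rz": 0,"hand": 255},{"dx": 0,"dy": 0,"dz": 0,"rx": 0,"ry": 0,"rz": 0,"hand": 255},{"dx": 0,"dy": 0,"dz": 0,"rx": 0,"ry": 0,"rz": 0,"hand": 255}]}}

```text
clock: 23.2
tool_pos: [537.8, 380.7, 38.1]
orientation: [0.0, 0.149, 0.989, 0.0]
ft_force: [0.5, -0.7, 3.4]
grip_width: 0.155
finger_force: 30.3
```

>>> {"method": "step_arm", "body": {"deltas": [{"dx": 0,"dy": 0,"dz": 0.02,"rx": 0,"ry": 0,"rz": 0,"hand": 255},{"dx": 0,"dy": 0,"dz": 0,"rx": 0,"ry": 0,"rz": 0,"hand": 255},{"dx": 0,"dy": 0,"dz": 0,"rx": 0,"ry": 0,"rz": 0,"hand": 255},{"dx": 0,"dy": 0,"dz": 0,"rx": 0,"ry": 0,"rz": 0,"hand": 255},{"dx": 0,"dy": 0,"dz": 0,"rx": 0,"ry": 0,"rz": 0,"hand": 255}]}}

```text
clock: 23.62
tool_pos: [537.7, 380.7, 37.3]
orientation: [-0.0, 0.149, 0.989, 0.0]
ft_force: [0.8, -0.5, 3.2]
grip_width: 0.153
finger_force: 30.4
```

>>> {"method": "step_arm", "body": {"deltas": [{"dx": 0,"dy": 0,"dz": 0.01,"rx": 0,"ry": 0,"rz": 0,"hand": 255},{"dx": 0,"dy": 0,"dz": 0,"rx": 0,"ry": 0,"rz": 0,"hand": 255},{"dx": 0,"dy": 0,"dz": 0,"rx": 0,"ry": 0,"rz": 0,"hand": 255},{"dx": 0,"dy": 0,"dz": 0,"rx": 0,"ry": 0,"rz": 0,"hand": 255},{"dx": 0,"dy": 0,"dz": 0,"rx": 0,"ry": 0,"rz": 0,"hand": 255}]}}

```text
clock: 24.03
tool_pos: [537.7, 380.7, 36.9]
orientation: [0.0, 0.149, 0.989, 0.0]
ft_force: [0.7, -0.5, 4.2]
grip_width: 0.152
finger_force: 30.3
```

>>> {"method": "step_arm", "body": {"deltas": [{"dx": 0,"dy": 0,"dz": 0,"rx": 0,"ry": 0,"rz": 0,"hand": 255},{"dx": 0,"dy": 0,"dz": 0,"rx": 0,"ry": 0,"rz": 0,"hand": 255},{"dx": 0,"dy": 0,"dz": 0,"rx": 0,"ry": 0,"rz": 0,"hand": 255},{"dx": 0,"dy": 0,"dz": 0,"rx": 0,"ry": 0,"rz": 0,"hand": 255},{"dx": 0,"dy": 0,"dz": 0,"rx": 0,"ry": 0,"rz": 0,"hand": 255}]}}

```text
clock: 24.45
tool_pos: [537.7, 380.8, 36.9]
orientation: [-0.0, 0.149, 0.989, 0.0]
ft_force: [0.2, -1.1, 5.2]
grip_width: 0.152
finger_force: 30.3
```

Seated at about 4.5 N while held. I'll relax the spring to near its free height before releasing, so that it can't kick the cell up.

>>> {"method": "step_arm", "body": {"deltas": [{"dx": 0,"dy": 0,"dz": -0.03,"rx": 0,"ry": 0,"rz": 0,"hand": 255},{"dx": 0,"dy": 0,"dz": -0.03,"rx": 0,"ry": 0,"rz": 0,"hand": 255},{"dx": 0,"dy": 0,"dz": -0.02,"rx": 0,"ry": 0,"rz": 0,"hand": 255},{"dx": 0,"dy": 0,"dz": 0,"rx": 0,"ry": 0,"rz": 0,"hand": 255},{"dx": 0,"dy": 0,"dz": 0,"rx": 0,"ry": 0,"rz": 0,"hand": 255}]}}

```text
clock: 24.87
tool_pos: [537.6, 380.7, 40.0]
orientation: [-0.0, 0.149, 0.989, -0.0]
ft_force: [1.1, -0.8, 0.9]
grip_width: 0.153
finger_force: 30.2
```

>>> {"method": "step_arm", "body": {"deltas": [{"dx": 0,"dy": 0,"dz": 0,"rx": 0,"ry": 0,"rz": 0,"hand": 255},{"dx": 0,"dy": 0,"dz": 0,"rx": 0,"ry": 0,"rz": 0,"hand": 255},{"dx": 0,"dy": 0,"dz": 0,"rx": 0,"ry": 0,"rz": 0,"hand": 255},{"dx": 0,"dy": 0,"dz": 0,"rx": 0,"ry": 0,"rz": 0,"hand": 255},{"dx": 0,"dy": 0,"dz": 0,"rx": 0,"ry": 0,"rz": 0,"hand": 255}], "newtons": 20}}

```text
clock: 25.28
tool_pos: [537.7, 380.7, 40.1]
orientation: [-0.0, 0.149, 0.989, -0.0]
ft_force: [1.9, -0.2, 1.4]
grip_width: 0.154
finger_force: 30.2
```

```bash
python3 - <<'E'
from cell import *
import numpy as np
# average force over readings that pass with a few camera periods
f=[]
for i in range(12): camera("scene"); f.append(get_obs()['ft_force'])
print(np.mean(f,0).round(2),np.std(f,0).round(2),get_obs()['tool_pos'],get_obs()['clock'])
E
```

```text
[ 1.49 -0.42  0.47] [0.45 0.39 0.42] [537.6908115  380.65089547  40.07803456] 25.8833
```

>>> {"method": "step_arm", "body": {"deltas": [{"dx": 0,"dy": 0,"dz": 0,"rx": 0,"ry": 0,"rz": 0,"hand": 216},{"dx": 0,"dy": 0,"dz": 0,"rx": 0,"ry": 0,"rz": 0,"hand": 213},{"dx": 0,"dy": 0,"dz": 0,"rx": 0,"ry": 0,"rz": 0,"hand": 210},{"dx": 0,"dy": 0,"dz": 0,"rx": 0,"ry": 0,"rz": 0,"hand": 207},{"dx": 0,"dy": 0,"dz": 0,"rx": 0,"ry": 0,"rz": 0,"hand": 204}]}}

```text
clock: 26.3
tool_pos: [537.6, 380.7, 40.0]
orientation: [-0.0, 0.149, 0.989, -0.0]
ft_force: [3.1, -0.1, -1.1]
grip_width: 0.201
finger_force: 0.6
```

>>> {"method": "step_arm", "body": {"deltas": [{"dx": 0,"dy": 0,"dz": 0,"rx": 0,"ry": 0,"rz": 0,"hand": 195},{"dx": 0,"dy": 0,"dz": 0,"rx": 0,"ry": 0,"rz": 0,"hand": 185},{"dx": 0,"dy": 0,"dz": 0,"rx": 0,"ry": 0,"rz": 0,"hand": 170},{"dx": 0,"dy": 0,"dz": 0,"rx": 0,"ry": 0,"rz": 0,"hand": 150},{"dx": 0,"dy": 0,"dz": 0,"rx": 0,"ry": 0,"rz": 0,"hand": 150}]}}

```text
clock: 26.72
tool_pos: [537.7, 380.7, 40.1]
orientation: [-0.0, 0.149, 0.989, -0.0]
ft_force: [0.7, -0.5, -0.3]
grip_width: 0.414
finger_force: 0.7
```

>>> {"method": "step_arm", "body": {"deltas": [{"dx": 0,"dy": 0,"dz": -0.05,"rx": 0,"ry": 0,"rz": 0,"hand": 150},{"dx": 0,"dy": 0,"dz": -0.1,"rx": 0,"ry": 0,"rz": 0,"hand": 150},{"dx": 0,"dy": 0,"dz": -0.15,"rx": 0,"ry": 0,"rz": 0,"hand": 150},{"dx": 0,"dy": 0,"dz": -0.2,"rx": 0,"ry": 0,"rz": 0,"hand": 150},{"dx": 0,"dy": 0,"dz": -0.2,"rx": 0,"ry": 0,"rz": 0,"hand": 150}]}}

```text
clock: 27.13
tool_pos: [537.8, 380.7, 69.2]
orientation: [0.0, 0.149, 0.989, 0.0]
ft_force: [1.2, -0.8, -0.2]
grip_width: 0.412
finger_force: 0.6
```

>>> {"method": "step_arm", "body": {"deltas": [{"dx": 0,"dy": 0,"dz": -0.2,"rx": 0,"ry": 0,"rz": 0,"hand": 150},{"dx": 0,"dy": 0,"dz": -0.2,"rx": 0,"ry": 0,"rz": 0,"hand": 150},{"dx": 0,"dy": 0,"dz": -0.2,"rx": 0,"ry": 0,"rz": 0,"hand": 150},{"dx": 0,"dy": 0,"dz": -0.2,"rx": 0,"ry": 0,"rz": 0,"hand": 150},{"dx": 0,"dy": 0,"dz": -0.2,"rx": 0,"ry": 0,"rz": 0,"hand": 150}]}}

```text
clock: 27.55
tool_pos: [537.5, 380.8, 109.0]
orientation: [-0.0, 0.149, 0.989, 0.0]
ft_force: [-0.0, -0.2, -0.0]
grip_width: 0.412
finger_force: 0.0
```

>>> {"method": "step_arm", "body": {"deltas": [{"dx": 0,"dy": 0,"dz": -0.3,"rx": 0,"ry": 0,"rz": 0,"hand": 150},{"dx": 0,"dy": 0,"dz": -0.4,"rx": 0,"ry": 0,"rz": 0,"hand": 150},{"dx": 0,"dy": 0,"dz": -0.6,"rx": 0,"ry": 0,"rz": 0,"hand": 150},{"dx": 0,"dy": 0,"dz": -0.8,"rx": 0,"ry": 0,"rz": 0,"hand": 150},{"dx": 0,"dy": 0,"dz": -0.8,"rx": 0,"ry": 0,"rz": 0,"hand": 150}]}}

```text
clock: 27.97
tool_pos: [537.3, 380.3, 225.7]
orientation: [-0.0, 0.149, 0.989, -0.0]
ft_force: [0.4, 0.7, 0.6]
grip_width: 0.412
finger_force: 0.0
```

>>> {"method": "step_arm", "body": {"deltas": [{"dx": 0.5,"dy": -0.9,"dz": 0,"rx": 0,"ry": 0,"rz": 0,"hand": 150},{"dx": 0.4,"dy": -0.9,"dz": 0,"rx": 0,"ry": 0,"rz": 0,"hand": 150},{"dx": 0,"dy": -0.9,"dz": 0,"rx": 0,"ry": 0,"rz": 0,"hand": 150},{"dx": 0,"dy": -0.9,"dz": 0,"rx": 0,"ry": 0,"rz": 0,"hand": 150},{"dx": 0,"dy": -0.6,"dz": 0,"rx": 0,"ry": 0,"rz": 0,"hand": 150}]}}

```text
clock: 28.38
tool_pos: [452.6, 227.8, 224.8]
orientation: [-0.0, 0.15, 0.989, 0.0]
ft_force: [1.9, -0.5, -0.0]
grip_width: 0.412
finger_force: 0.0
```

```bash
python3 - <<'E'
from cell import *
from h import *
o=get_obs();print(o['tool_pos'],o['ft_force'],o['clock'])
S=camera("scene"); S0=load("scene0"); np.savez("pics/scene10.npz",**S)
for c in(S0,S):
    print("orange",[b[:2] for b in blobs(c,(5,150,120),(18,255,255),30) if b[1][0]<200 and b[1][1]<150])
    print("green left",[b[:2] for b in blobs(c,(45,80,30),(85,255,255),8) if 120<b[1][0]<340 and b[1][1]>60])
    print("red",[b[:2] for b in blobs(c,(0,120,60),(4,255,255),8) if 270<b[1][0]<310])
print(np.abs(S["pixels"][105:140,150:182].astype(int)-S0["pixels"][105:140,150:182]).mean())
E
```

```text
[452.55809124 227.82674266 224.81141036] [ 1.8864057  -0.49467559 -0.03937452] 28.3833
orange [([155, 111, 20, 21, 223], [164.07, 120.63])]
green left [([207, 122, 4, 6, 15], [208.6, 124.2]), ([149, 129, 6, 9, 17], [151.35, 132.94]), ([333, 198, 6, 4, 17], [335.82, 199.53]), ([327, 290, 4, 7, 23], [328.35, 292.48])]
red [([288, 260, 4, 7, 23], [289.83, 263.22])]
orange [([155, 111, 19, 20, 205], [163.75, 120.46])]
green left [([207, 121, 4, 7, 15], [208.6, 124.0]), ([149, 128, 5, 9, 15], [151.07, 132.4]), ([333, 198, 6, 4, 16], [335.75, 199.62])]
red [([288, 260, 4, 7, 21], [289.86, 263.0])]
13.188095238095238
```

The flap's image matches its shut state, no green cell is visible outside the tester, and the red cell hasn't moved. Handing in.

```bash
python3 -c "
from cell import *
print(job_done())"
```

```text
the job is handed in; nothing more can be done
None
```

The green cell is in the larger tester's well, pressed onto the contact at about 4.5 N while held, and then released. The flap looks shut over it and the red cell is where it was. I didn't re-measure the loose cassette, and the hand-in returned no verdict.

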